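Take the glue press stack apart

TASK

The glue has set, so take the press stack apart from the top, one piece at a time, setting each piece down gently (no dropping) in the middle of its own place: first both steel weights, in either order, the round one upright in the round cork dish and the square one upright in the square cork tray; then the pressing bar flat and lengthwise on the wooden board with the raised ends; last the striped spoon blank flat and lengthwise across the two drying sticks. Leave the glue bottle and the mug standing where they are.

Things in the scene. Friction and masses are not known exactly. Their poses are not given: they have to be found in the camera images.
- round_weight: Round plain steel press weight, an upright cylinder 42 mm in diameter and 45 mm high, about 0.5 kg. Origin: centre of its underside, z up. At the start it stands on one end of the pressing bar, its centre about 37 mm from the bar's middle; which end varies. The two weights stand about 33 mm apart.
- square_weight: Square plain steel press weight, a block 40 x 40 mm and 45 mm high, about 0.5 kg. Origin: centre of its underside, z up, x and y across its faces. At the start it stands on the other end of the pressing bar, nearly square to it.
- caul: Pressing bar: a plain mid-brown wooden bar 44 mm wide (its x), 130 mm long (its y), 30 mm high, about 0.12 kg. Origin: centre of its underside. At the start it lies flat and lengthwise on the blank, under both weights.
- blank: The glued-up spoon blank, the work piece: a board of three strips (dark, light, dark) 60 mm wide (its x), 180 mm long (its y), 18 mm thick, about 0.13 kg. Origin: centre of its underside. At the start it lies flat at the bottom of the stack, on a fixed plywood press board 100 x 220 x 12 mm that lies lengthwise under it; it shows round the edges of the bar.
- round_rest: Rest of the round weight: a fixed round shallow cork dish, 88 mm across outside, 76 mm inside, inner floor 5 mm above the bench, rim 9 mm above the bench. Origin: its centre, at bench level.
- square_rest: Rest of the square weight: a fixed square shallow cork tray, 86 mm across outside, 74 mm inside, inner floor 5 mm above the bench, rim 9 mm above the bench. Origin: its centre, at bench level, x and y across its sides. The weight may stand in it at any turn.
- caul_rest: Rest of the pressing bar: a fixed wooden board 80 mm wide (its x), 190 mm long (its y), its top 8 mm above the bench, with a raised lip across each end (12 mm thick, up to 20 mm above the bench, 166 mm clear between the lips) and open long sides. Origin: its centre, at bench level. The bar belongs flat in the middle, lengthwise.
- bearers: Drying sticks for the blank: two fixed parallel wooden sticks on a thin cork base (90 x 170 x 5 mm); the sticks are 80 mm long (along x) and 14 mm wide, stand 110 mm apart centre to centre (along y), tops 25 mm above the bench. Origin: midway between them, at bench level. The blank belongs flat across both sticks, centred, its length along this y.
- glue: Bystander: a white glue bottle with an orange cap standing upright, 52 mm in diameter, 140 mm high, origin under its centre. Not part of the job.
- mug: Bystander: a blue mug standing upright, 76 mm in diameter, 85 mm high, handle to one side, origin under its centre. Not part of the job.
Not all that is in view belongs to the job. What is shaped like the caul but pink or yellow is not meant. What is shaped like the blank but orange is not meant.

How it is judged:
On the way, in this order (a step that is already met when the one before it is completed fails the run):
1. both weights stand released on their own rests (horizontal distance between round_weight and round_rest below 0.012 m and z of round_weight in the frame of round_rest between 0.001 and 0.009 m and angle between each of round_weight, square_weight's own z axis and vertical below 0.06 rad and contact force between each of round_weight, square_weight and the fingers below 0.05 N and linear speed of each of round_weight, square_weight below 0.03 m/s and horizontal distance between square_weight and square_rest below 0.012 m and z of square_weight in the frame of square_rest between 0.001 and 0.009 m), for 0.2 s.
2. the pressing bar lies released on its board, the weights still on their rests (all of step 1 and horizontal distance between caul and caul_rest below 0.012 m and z of caul in the frame of caul_rest between 0.004 and 0.012 m and angle between caul's own z axis and vertical below 0.06 rad and contact force between caul and the fingers below 0.05 N and linear speed of caul below 0.03 m/s and angle between the y axis of caul and the y axis of caul_rest, either way round below 0.2 rad), for 0.2 s.
3. the blank lies released across the drying sticks, all else still in place (all of step 2 and horizontal distance between blank and bearers below 0.012 m and z of blank in the frame of bearers between 0.021 and 0.029 m and angle between blank's own z axis and vertical below 0.06 rad and contact force between blank and the fingers below 0.05 N and linear speed of blank below 0.03 m/s and angle between the y axis of blank and the y axis of bearers, either way round below 0.2 rad), for 0.2 s.
At the end, for the whole second after the job is handed in: Each piece rests on its own place (height within 4 mm), centre within 12 mm horizontally, upright or flat within 0.06 rad, released and at rest: round weight in dish, square weight in tray, bar on its board, blank across the sticks; bar and blank lengthwise within 0.2 rad, either way round (all of step 3); the robot touches nothing.
It fails at once if a piece of the stack is dropped or knocked down (moving faster than 0.6 m/s with no finger on it, a fall of about 20 mm) ((linear speed of round_weight above 0.6 m/s and contact force between round_weight and the fingers below 0.05 N) or (linear speed of square_weight above 0.6 m/s and contact force between square_weight and the fingers below 0.05 N) or (linear speed of caul above 0.6 m/s and contact force between caul and the fingers below 0.05 N) or (linear speed of blank above 0.6 m/s and contact force between blank and the fingers below 0.05 N)).
It fails at once if the pressing bar is lifted with a weight still on it, or the blank with the bar still on it ((height (world z) of caul above 0.045 m and contact force between caul and round_weight above 0.2 N) or (height (world z) of caul above 0.045 m and contact force between caul and square_weight above 0.2 N) or (height (world z) of blank above 0.04 m and contact force between blank and caul above 0.2 N)).
It fails at once if the glue bottle or the mug is moved by more than 30 mm or tipped (distance of any of glue, mug from where it was at the start of the episode above 0.03 m or angle between any of glue, mug's own z axis and vertical above 0.35 rad).
It also fails if it takes over 106 s, if anything falls off the work surface, if the arm or the gripper's body presses on something with over 40 N, if the wrist force passes 120 N, or if a joint passes its speed limit or range.

ROBOT

A 7-joint arm with a two-finger parallel gripper is mounted at the origin on the work surface. World frame = base frame: x ahead of the robot, y to its left, z up, the work surface at z = 0. Lengths are in m, angles in rad, forces in N, time in s.
With the tool pointing down it reaches from about 0.425 to 0.875 m from the base axis. Payload 8.4 kg.
Tool frame: the origin (TCP) lies on the centre line of the jaws, within the pads' length; the fingertips stand 17 mm ahead of it and the grasp point (between the pads) lies 2 mm behind it; y points along the fingers, x is the direction in which the jaws open and shut, and the axes are right-handed (so a half turn about y gives the same grasp; the last joint's range is limited). The gripper opens to 85 mm and grips with 20 to 120 N. Pads are 22 mm wide; open, the fingers measure 114 mm over their backs; the gripper's body (76 mm by 85 mm) begins 54 mm behind the grasp point. The pads swing forward as they close: fully open they stand 13 mm farther back than shut.
Start: joints at [-1.361, 0.333, 0.04, 1.465, -0.013, 1.343, -0.059], TCP at [0.198, 0.619, 0.248] pointing down, gripper open.
Joint ranges: [-2.58, 2.58], [-0.38, 2.09], [-1.3, 1.39], [0.25, 2.4], [-1.5, 4.64], [0.08, 2.09], [-2.65, 2.65]. Speed limits (rad/s): [2.22, 2.22, 2.79, 2.79, 3.14, 3.14, 3.14].

INTERFACE

Orientations are given as a unit quaternion [w, x, y, z].
In Python, from plant import env, cams, sign_off gives the robot as it stands.
- The arm moves only by the tool move_arm, never from a script. Its argument "commands" is a list of rows, each an object of numbers: "tx", "ty", "tz": the shift along the tool's x, y, z in mm; "rx", "ry", "rz": the turn, a rotation vector about the tool's x, y, z in rad; "hand": the finger opening in mm, from 0 to 85.4. In form: [{"tx": .., "ty": .., "tz": .., "rx": .., "ry": .., "rz": .., "hand": ..}, ...]. A call has 1 to 5 rows; each row is the pose to reach, as a shift and turn from the pose commanded when the call began, along the tool's axes at that moment; what a row does not reach only later rows make up. A row lasts 1/12 s, in which the tool goes at most 41.7 mm and 7.16 degrees, less where a joint would pass 70% of its speed; a pose out of reach is approached as far as the arm can. A call with a gripper value outside its range is refused whole. The fingers move at their own pace and stop on an object; "force" is the grip in N (left out, the last holds). Time passes only in rows, so rows that repeat a pose let the fingers close. It gives the time, the measured TCP pose, the force and the opening at its end, in the units of the state.
- env.observe(): the state, without advancing time (a new reading comes with each control period).
- cams.capture(name): name is "scene" or "top" or "wrist"; returns (picture, depth): 384x512x3 uint8, blue, green, red; 384x512 float32, m along the optical axis (not along the pixel's ray), 0 where there is no reading.
- cams.camera_info(name): a dict with "intrinsics" (3x3 intrinsics, pixels), "extrinsics" (4x4, takes a point from world to camera coordinates). Camera axes: x right, y down, z forward; pixel columns grow to the right and rows downward; lengths in m; the calibration is good to about 2 mm. A picture is of the moment at which its call begins: read the wrist's pose just before it. camera_info takes no time and is no camera call; for the wrist camera it gives the pose at the moment of the call.
- sign_off(): hands the job in, once; it reports no verdict.
The state is a dict: "clock": time; "joints": joint angles; "joint_velocities": joint speeds; "joint_efforts": joint torques, N m; "eef_pos": TCP position; "tcp_rot": TCP orientation; "force": force on the tool from outside, world axes, zero at the start; "moment": the same for the moment, N m; "width": opening from 0.0 (shut) to 1.0 (fully open).
Only numpy, scipy, OpenCV 4.12 (cv2) and the standard library are available. Lean on these libraries where they do the work, as an engineer would, in place of code of your own. Each camera call takes 0.05 s, during which the arm holds its last target.

## Working session

There is one attempt and no reset: what is moved stays moved. The work goes in short steps, Python scripts to look and compute and a tool call to move; the robot and the scene stay as the last step left them, time stands still between calls to the robot, and variables do not carry over. Pictures are saved under pics/ and viewed, and the job is handed in when it is done.

Besides the shell and the picture viewer there is one more tool, called after ">>>" in YAML: its name, and indented under it one key for each argument. move_arm: Moves the arm, as the interface text tells. Its arguments: {"type":"object","properties":{"commands":{"type":"array"},"force":{"type":"number"}},"required":["commands"]}

```bash
ls; mkdir -p pics; python3 - <<'E'
from plant import env,cams
import cv2,numpy as np
s=env.observe();print(s)
for n in ['scene','top','wrist']:
    im,d=cams.capture(n);cv2.imwrite(f'pics/{n}0.png',im);np.save(f'pics/{n}0.npy',d)
    i=cams.camera_info(n);print(n,np.round(i['intrinsics'],1).tolist(),np.round(i['extrinsics'],4).tolist())
E
```

```text
pics
{'clock': 0.0, 'joints': array([-1.36118033,  0.33386868,  0.03986318,  1.46632015, -0.01341724,
        1.34328337, -0.05849476]), 'joint_velocities': array([ 3.23525817e-04, -1.30856284e-03,  2.12272837e-04, -2.88999089e-04,
        5.04634271e-04,  5.27608376e-05,  1.19533154e-03]), 'joint_efforts': array([ 3.63388817e-04, -6.58571434e+01,  1.36549998e+00, -4.05561447e+01,
        1.67069072e-02,  1.27617139e-02, -4.19483490e-05]), 'eef_pos': array([0.19743467, 0.6188214 , 0.24742446]), 'tcp_rot': array([-0.57058896,  0.57131129,  0.41671015, -0.41759345]), 'force': array([0.6492239 , 0.10583064, 0.36801884]), 'moment': array([0.0171623 , 0.01584021, 0.01526555]), 'width': 0.999933133672968}
scene [[397.5, 0.0, 257.3], [0.0, 397.5, 191.7], [0.0, 0.0, 1.0]] [[-0.3068, 0.9516, 0.016, 0.0937], [0.7013, 0.2373, -0.6722, -0.3393], [-0.6435, -0.195, -0.7402, 1.5858], [0.0, 0.0, 0.0, 1.0]]
top [[389.0, 0.0, 250.9], [0.0, 389.0, 189.7], [0.0, 0.0, 1.0]] [[-0.0142, -0.9999, -0.0033, 0.0605], [-0.9808, 0.0145, -0.1946, 0.5366], [0.1946, 0.0005, -0.9809, 1.263], [0.0, 0.0, 0.0, 1.0]]
wrist [[289.4, 0.0, 259.3], [0.0, 289.4, 195.8], [0.0, 0.0, 1.0]] [[0.3044, 0.9525, -0.0016, -0.6503], [0.9185, -0.2931, 0.2653, -0.0329], [0.2522, -0.0822, -0.9642, 0.3779], [0.0, 0.0, 0.0, 1.0]]
```

View pics/scene0.png

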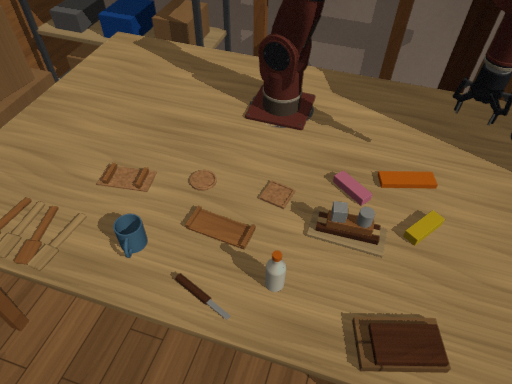

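View pics/top0.png

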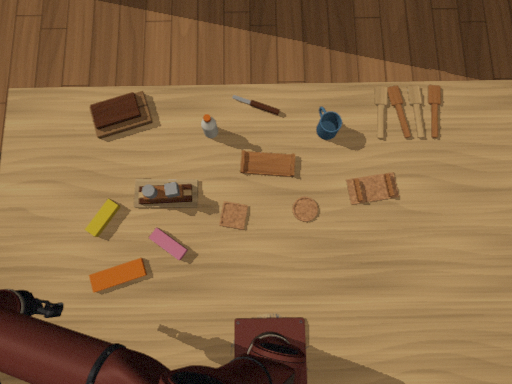

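View pics/wrist0.png

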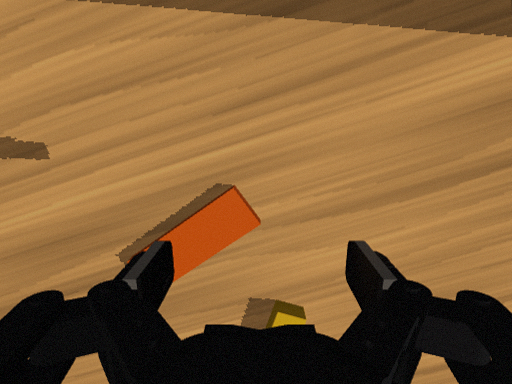

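The scene and top views show the stack near top pixel (166,195), with the round weight to the left and the square one to the right. The other places in the top view are:

| Item | Top pixel |
|---|---|
| Square tray | (234,216) |
| Round dish | (306,210) |
| Lipped board | (268,164) |
| Sticks | (373,189) |
| Glue | (209,128) |
| Mug | (329,126) |

Next I measure them.

```bash
cat > h.py <<'E'
import cv2,numpy as np
from plant import env,cams
def ray(i,u,v,z):
    K=i['intrinsics'];E=i['extrinsics'];R=E[:3,:3];t=E[:3,3]
    u=np.asarray(u,float);v=np.asarray(v,float)
    d=np.stack([(u-K[0,2])/K[0,0],(v-K[1,2])/K[1,1],np.ones_like(u)],-1)@R
    c=-R.T@t
    s=(z-c[2])/d[...,2]
    return c+s[...,None]*d
def cloud(i,d):
    K=i['intrinsics'];E=i['extrinsics']
    v,u=np.mgrid[:d.shape[0],:d.shape[1]]
    p=np.stack([(u-K[0,2])/K[0,0]*d,(v-K[1,2])/K[1,1]*d,d],-1)
    return (p-E[:3,3])@E[:3,:3]
def rect(pts):
    (c,s,a)=cv2.minAreaRect((pts[:,:2]*1000).astype(np.float32))
    # long side heading
    if s[0]<s[1]: a+=90; s=s[::-1]
    return np.round(c,1),np.round(s,1),round(float((a+90)%180-90),1)
E
python3 - <<'E'
from h import *
im=cv2.imread('pics/top0.png');d=np.load('pics/top0.npy');i=cams.camera_info('top')
P=cloud(i,d)
for n,(u,v) in dict(bench=(200,260),rw=(149,191),sw=(171,188),tray=(234,216),dish=(306,210),board=(268,164),stick=(373,189),glue=(207,118),mug=(329,126)).items(): print(n,np.round(P[v,u]*1000))
hsv=cv2.cvtColor(im,cv2.COLOR_BGR2HSV)
for (u,v) in [(200,260),(234,216),(306,210),(268,164),(373,189),(358,190),(171,188),(149,191),(180,200),(140,200)]: print(u,v,hsv[v,u])
z=P[...,2]; 
viz=np.clip(z*1000*2,0,255).astype(np.uint8)
c=lambda a:cv2.resize(a[140:240,120:410],None,fx=2.7,fy=2.7,interpolation=cv2.INTER_NEAREST)
cv2.imwrite('pics/c1.png',np.vstack([c(im),cv2.cvtColor(c(viz),cv2.COLOR_GRAY2BGR)]))
E
```

```text
bench [307. 229.  -2.]
rw [527. 382. 109.]
sw [536. 312. 108.]
tray [455. 112.   7.]
dish [ 472. -137.    9.]
board [637.  -9.  13.]
stick [ 543. -376.    4.]
glue [761. 193. 142.]
mug [ 776. -233.    9.]
200 260 [ 18 121 169]
234 216 [ 14 134 160]
306 210 [ 14 139 160]
268 164 [ 14 170 138]
373 189 [ 14 138 163]
358 190 [ 14 168 143]
171 188 [ 20  21 143]
149 191 [ 16  24 138]
180 200 [ 13 226  53]
140 200 [  8 169  74]
```

View pics/c1.png

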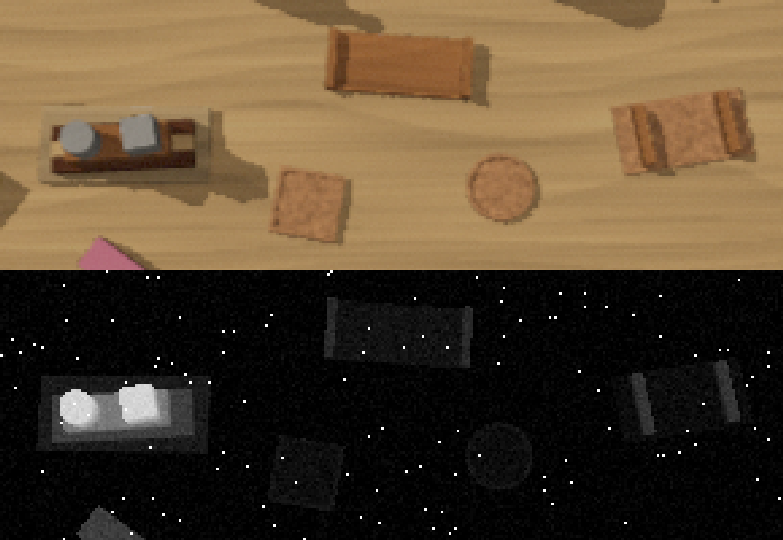

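The crop shows colour on top and height below. The weights' tops read 108 mm against the expected 105, and every rest is distinct. Next I segment by height and colour.

```bash
python3 - <<'E'
from h import *
im=cv2.imread('pics/top0.png');d=np.load('pics/top0.npy');i=cams.camera_info('top')
P=cloud(i,cv2.medianBlur(d,3)); z=P[...,2]*1000
hsv=cv2.cvtColor(im,cv2.COLOR_BGR2HSV); H,S,V=[hsv[...,k].astype(int) for k in range(3)]
def seg(name,mask,box,ztop):
    m=np.zeros(z.shape,np.uint8);u0,v0,u1,v1=box
    m[v0:v1,u0:u1]=mask[v0:v1,u0:u1]
    n,l,st,c=cv2.connectedComponentsWithStats(m,connectivity=4)
    for k in np.argsort(-st[1:,4])[:2]+1:
        if st[k,4]<15: continue
        v,u=np.nonzero(l==k)
        cs=cv2.findContours((l==k).astype(np.uint8),0,cv2.CHAIN_APPROX_NONE)[0][0][:,0]
        Q=ray(i,u,v,ztop)
        print(name,st[k,4],'zmed',round(np.median(z[l==k]),1),'mean',np.round(Q.mean(0)[:2]*1000,1),'rect',*rect(Q))
seg('weights',z>90,(120,160,210,230),.105)
seg('bar+',(z>48)&(z<75),(120,160,210,230),.060)
seg('blank+',(z>22),(120,160,210,230),.030)
seg('press',(z>6),(120,160,210,230),.012)
cork=(H<17)
for nm,box,zt in [('tray',(215,195,252,235),.009),('dish',(288,193,325,228),.009),('board',(236,146,302,182),.014),('bear',(342,168,402,208),.005)]:
    seg(nm+' col',(S>127)&(H<=16)&(V>80),box,zt)
    seg(nm+' z',(z>(2.)),box,zt)
seg('sticks z',z>15,(342,168,402,208),.025)
seg('lips z',z>14.5,(236,146,302,182),.020)
seg('glue',z>50,(195,100,225,145),.1)
seg('mug',z>40,(310,100,350,145),.085)
print(np.median(z[230:260,200:300]))
E
```

```text
weights 164 zmed 105.4 mean [535.3 314.2] rect [535.3 314.1] [42.6 41.4] 10.5
weights 140 zmed 105.5 mean [530.3 387. ] rect [530.3 387.6] [43.  38.4] 45.2
bar+ 236 zmed 60.6 mean [529.  346.1] rect [533.7 350.3] [131.  46.] -86.7
blank+ 954 zmed 60.2 mean [535.3 349.7] rect [538.  348.5] [178.7  69.3] -87.9
press 1786 zmed 28.8 mean [539.5 350.4] rect [540.4 351.2] [220.7 103. ] 89.2
tray col 642 zmed 7.0 mean [457.5 114.1] rect [457.6 113.3] [91.7 89.1] 78.8
tray z 735 zmed 6.8 mean [458.5 116.6] rect [449.9 120.8] [120.1 111.4] 4.4
dish col 512 zmed 6.6 mean [ 475.6 -133.6] rect [ 475.6 -133.7] [87.5 84.8] 43.4
dish z 582 zmed 6.4 mean [ 475.4 -131.9] rect [ 473.7 -130.1] [96.9 91.6] -7.8
board col 1263 zmed 9.0 mean [638.6  -8. ] rect [639.4  -7.8] [194.8  86.8] 85.6
board z 1376 zmed 8.8 mean [638.7  -7.3] rect [635.4 -10.8] [228.4 105.2] 83.3
bear col 1265 zmed 6.2 mean [ 546.4 -373.2] rect [ 546.4 -373.6] [174.7  94.1] -81.5
bear z 1451 zmed 5.9 mean [ 545.4 -371.8] rect [ 544.8 -375.1] [191.9 130. ] -88.8
sticks z 114 zmed 24.9 mean [ 555.4 -424.3] rect [ 555.9 -423.9] [79.3 18. ] 8.3
sticks z 111 zmed 24.5 mean [ 540.6 -315.4] rect [ 540.1 -315.2] [79.5 17.8] 7.2
lips z 75 zmed 19.4 mean [636.2 -94.4] rect [634.  -94.8] [79.9 10.6] -2.0
lips z 73 zmed 19.4 mean [650.2  83.1] rect [649.5  83.1] [76.8 11.9] -4.9
glue 238 zmed 97.9 mean [756.3 193.3] rect [758.1 192.4] [68.2 50.6] 0.6
mug 312 zmed 70.4 mean [ 764.1 -216.3] rect [ 766.3 -219.6] [103.3  78.3] -6.3
0.8220697603514862
```

```bash
cat >> h.py <<'E'
from scipy.spatial.transform import Rotation as Rn
def Rt(s): q=s['tcp_rot'];return Rn.from_quat([q[1],q[2],q[3],q[0]])
def st():
    s=env.observe();R=Rt(s).as_matrix()
    print('t',round(s['clock'],2),'p',np.round(s['eef_pos']*1000,1),'jawx yaw',round(np.degrees(np.arctan2(R[1,0],R[0,0])),1),'w',round(s['width']*85.4,1),'F',np.round(s['force'],1),'j',np.round(s['joints'],2))
    return s
def go(x,y,z,yaw):
    """mm, deg heading of tool x (mod 180, nearest); tool z down"""
    s=st();R=Rt(s);M=R.as_matrix()
    cur=np.degrees(np.arctan2(M[1,0],M[0,0]))
    yaw=cur+((yaw-cur+90)%180-90)
    a=np.radians(yaw);X=np.array([np.cos(a),np.sin(a),0])
    sgn='y'
    # which tool axis points down
    k=np.argmin(M[2]);
    if k==2: Z=np.array([0,0,-1.]);Y=np.cross(Z,X)
    else: Y=np.array([0,0,-1.]);Z=np.cross(X,Y)
    G=np.stack([X,Y,Z],1)
    rv=(R.inv()*Rn.from_matrix(G)).as_rotvec()
    t=M.T@(np.array([x,y,z])-s['eef_pos']*1000)
    print('down axis',k,'t',np.round(t,1),'r',np.round(rv,3),'rows>=',round(np.linalg.norm(t)/41.7,1),round(np.degrees(np.linalg.norm(rv))/7.16,1))
E
python3 - <<'E'
from h import *
s=env.observe();print(Rt(s).as_matrix().round(3)); go(533,345,240,3)
i=cams.camera_info('wrist');E=i['extrinsics'];print('wristcam rel tool',Rt(s).as_matrix().T@(-E[:3,:3].T@E[:3,3]-s['eef_pos']), Rt(s).as_matrix().T@E[:3,:3].T[:,2])
E
```

```text
[[ 0.304 -0.    -0.953]
 [ 0.953 -0.001  0.304]
 [-0.001 -1.    -0.   ]]
t 0.15 p [197.5 618.9 247.6] jawx yaw 72.3 w 85.4 F [-0.8  0.2 -0.3] j [-1.36  0.33  0.04  1.47 -0.01  1.34 -0.06]
down axis 1 t [-159.     7.9 -402.9] r [ 1.00e-03  1.21e+00 -1.00e-03] rows>= 10.4 9.7
wristcam rel tool [ 0.00114493 -0.12440853  0.06813548] [-4.77669606e-04  9.64194747e-01 -2.65194764e-01]
```

>>> move_arm:
  commands:
    - {"tx": -159, "ty": 8, "tz": -403, "ry": 1.21, "hand": 85}
    - {"tx": -159, "ty": 8, "tz": -403, "ry": 1.21, "hand": 85}
    - {"tx": -159, "ty": 8, "tz": -403, "ry": 1.21, "hand": 85}
    - {"tx": -159, "ty": 8, "tz": -403, "ry": 1.21, "hand": 85}
    - {"tx": -159, "ty": 8, "tz": -403, "ry": 1.21, "hand": 85}

```text
invalid input
```

```bash
python3 - <<'E'
from h import *
go(533,345,240,3)
E
```

```text
t 0.15 p [197.5 618.9 247.6] jawx yaw 72.3 w 85.4 F [-0.8  0.2 -0.3] j [-1.36  0.33  0.04  1.47 -0.01  1.34 -0.06]
down axis 1 t [-159.     7.9 -402.9] r [ 1.00e-03  1.21e+00 -1.00e-03] rows>= 10.4 9.7
```

>>> move_arm:
  commands:
    - {"tx": -159, "ty": 8, "tz": -403, "rx": 0, "ry": 1.21, "rz": 0, "hand": 85}
    - {"tx": -159, "ty": 8, "tz": -403, "rx": 0, "ry": 1.21, "rz": 0, "hand": 85}
    - {"tx": -159, "ty": 8, "tz": -403, "rx": 0, "ry": 1.21, "rz": 0, "hand": 85}
    - {"tx": -159, "ty": 8, "tz": -403, "rx": 0, "ry": 1.21, "rz": 0, "hand": 85}
    - {"tx": -159, "ty": 8, "tz": -403, "rx": 0, "ry": 1.21, "rz": 0, "hand": 85}

```text
clock: 0.57
eef_pos: [0.3601, 0.4859, 0.2443]
tcp_rot: [-0.672, 0.672, 0.219, -0.219]
force: [0.8, 1.3, -0.4]
width: 0.996
```

```bash
python3 - <<'E'
from h import *
go(533,345,240,3)
E
```

```text
t 0.57 p [360.1 485.9 244.3] jawx yaw 36.2 w 85.1 F [ 0.8  1.3 -0.4] j [-1.19  0.24  0.22  1.6  -0.05  1.31 -0.33]
down axis 1 t [  56.5    4.3 -215.8] r [ 0.     0.579 -0.   ] rows>= 5.4 4.6
```

>>> move_arm:
  commands:
    - {"tx": 56, "ty": 4, "tz": -216, "rx": 0, "ry": 0.58, "rz": 0, "hand": 85}
    - {"tx": 56, "ty": 4, "tz": -216, "rx": 0, "ry": 0.58, "rz": 0, "hand": 85}
    - {"tx": 56, "ty": 4, "tz": -216, "rx": 0, "ry": 0.58, "rz": 0, "hand": 85}
    - {"tx": 56, "ty": 4, "tz": -216, "rx": 0, "ry": 0.58, "rz": 0, "hand": 85}
    - {"tx": 56, "ty": 4, "tz": -216, "rx": 0, "ry": 0.58, "rz": 0, "hand": 85}

```text
clock: 0.98
eef_pos: [0.522, 0.355, 0.2407]
tcp_rot: [0.707, -0.707, -0.018, 0.018]
force: [-0.5, 0.8, 0.5]
width: 0.995
```

```bash
python3 - <<'E'
from h import *
im,d=cams.capture('wrist');i=cams.camera_info('wrist')
cv2.imwrite('pics/w1.png',im);np.save('pics/w1.npy',d);np.savez('pics/w1i.npz',**{k:i[k] for k in('intrinsics','extrinsics')})
go(533,345,240,3)
E
```

```text
t 1.03 p [529.  346.5 240.6] jawx yaw 2.1 w 85.1 F [ 2.3 -7.4  1. ] j [-0.98  0.31  0.42  1.54 -0.12  1.32 -0.52]
down axis 1 t [ 3.9  0.6 -1.7] r [ 0.004 -0.016  0.004] rows>= 0.1 0.1
```

View pics/w1.png

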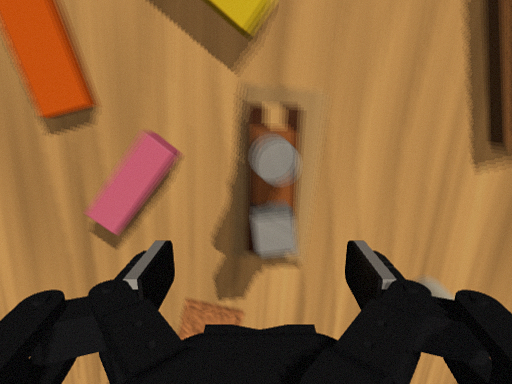

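The picture is blurred because the arm was still settling. I can make out the round weight at (275,160) and the square one at (272,230). I'll look again now that it has stopped.

```bash
cat >> h.py <<'E'
def snap(n):
    im,d=cams.capture('wrist');i=cams.camera_info('wrist')
    cv2.imwrite(f'pics/{n}.png',im);np.save(f'pics/{n}.npy',d)
    return im,d,i
def comps(name,mask,i,zt,zmap=None,amin=200):
    n,l,stt,c=cv2.connectedComponentsWithStats(mask.astype(np.uint8),connectivity=4)
    for k in np.argsort(-stt[1:,4])[:3]+1:
        if stt[k,4]<amin: continue
        v,u=np.nonzero(l==k);Q=ray(i,u,v,zt)
        print(name,stt[k,4],'px',c[k].round(),'zmed',None if zmap is None else round(float(np.median(zmap[l==k])),1),'mean',np.round(Q.mean(0)[:2]*1000,1),'rect',*rect(Q))
E
python3 - <<'E'
from h import *
im,d,i=snap('w2')
z=cloud(i,cv2.medianBlur(d,3))[...,2]*1000
hsv=cv2.cvtColor(im,cv2.COLOR_BGR2HSV); S=hsv[...,1]
m=np.zeros(z.shape,bool);m[60:280,200:340]=1
comps('top',m&(z>95)&(z<115),i,.105,z)
comps('bar',m&(z>52)&(z<68),i,.060,z)
comps('all>22',m&(z>22),i,.03,z)
comps('blank',m&(z>24)&(z<36),i,.030,z)
comps('press',m&(z>7)&(z<17),i,.012,z)
cv2.imwrite('pics/w2c.png',cv2.resize(im[60:290,200:340],None,fx=2.5,fy=2.5))
st()
E
```

```text
top 1683 px [262. 145.] zmed 103.7 mean [526.7 392.3] rect [526.9 391.8] [40.2 40.1] -43.1
top 1679 px [264. 220.] zmed 103.6 mean [531.8 320.9] rect [531.8 320.6] [41.5 39.4] -79.5
bar 1193 px [264. 179.] zmed 58.7 mean [530.8 351.7] rect [530.4 348.8] [58.5 43.2] -86.3
bar 503 px [262. 120.] zmed 58.6 mean [526.8 412.6] rect [526.9 408.3] [43.4 21.9] 1.4
all>22 7727 px [262. 165.] zmed 59.1 mean [529.4 359.3] rect [530.  352.5] [179.4  60.5] -87.7
blank 2313 px [260. 137.] zmed 28.7 mean [525.7 391.4] rect [530.  353.1] [178.   60.5] -87.7
press 6503 px [273. 151.] zmed 10.6 mean [541.6 373.2] rect [535.1 355. ] [218.   99.1] 88.8
t 1.08 p [526.6 348.9 240.6] jawx yaw 2.5 w 84.9 F [-0.8 -0.1 -0.2] j [-0.98  0.31  0.41  1.54 -0.12  1.32 -0.52]
```

View pics/w2c.png

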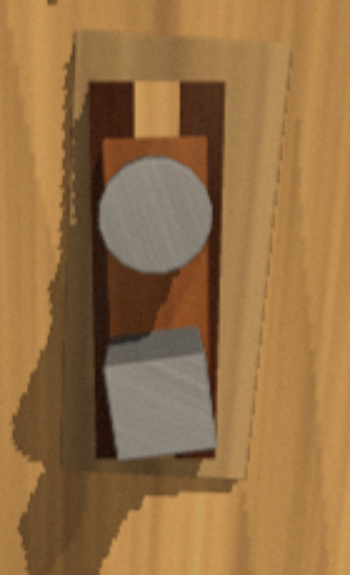

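The crop is sharp: the round weight sits at wrist pixel (262,145) and the square at (264,220), turned about 10°. It is about 5 mm off the top view, perhaps because the arm was still settling, so I'll snap again.

```bash
python3 - <<'E'
from h import *
i=cams.camera_info('wrist')
im,d,i2=snap('w3')
print(np.abs(i['extrinsics']-i2['extrinsics']).max())
z=cloud(i,cv2.medianBlur(d,3))[...,2]*1000
m=np.zeros(z.shape,bool);m[60:280,200:340]=1
comps('top',m&(z>95)&(z<115),i,.105,z)
comps('bar',m&(z>52)&(z<68),i,.060,z)
comps('all>22',m&(z>22),i,.03,z)
comps('press',m&(z>7)&(z<17),i,.012,z)
st()
E
```

```text
0.006836846018687892
top 1677 px [265. 148.] zmed 103.7 mean [529.4 389.9] rect [529.3 389.7] [40.3 39.8] 2.4
top 1674 px [266. 223.] zmed 103.6 mean [534.1 318.5] rect [534.1 318.2] [41.7 39.4] -80.1
bar 1156 px [265. 181.] zmed 58.7 mean [532.9 349.1] rect [532.8 346.2] [53.2 42.9] -86.2
bar 482 px [265. 123.] zmed 58.7 mean [529.4 410.4] rect [529.1 406.2] [42.6 20.9] 4.3
all>22 7713 px [264. 167.] zmed 59.2 mean [532. 357.] rect [532.4 350.2] [180.1  60.3] -87.7
press 6436 px [275. 153.] zmed 10.7 mean [544.1 370.6] rect [537.7 352.5] [218.   99.1] 88.5
t 1.13 p [523.9 352.4 240.4] jawx yaw 2.8 w 84.7 F [-0.7  0.5  0.7] j [-0.99  0.31  0.41  1.54 -0.12  1.32 -0.52]
```

```bash
python3 - <<'E'
from h import *
go(534.5,316,180,10)
E
```

```text
t 1.13 p [523.9 352.4 240.4] jawx yaw 2.8 w 84.7 F [-0.7  0.5  0.7] j [-0.99  0.31  0.41  1.54 -0.12  1.32 -0.52]
down axis 1 t [  8.8  60.5 -36.8] r [ 0.002 -0.125  0.001] rows>= 1.7 1.0
```

>>> move_arm:
  commands:
    - {"tx": 4, "ty": 30, "tz": -18, "rx": 0, "ry": -0.06, "rz": 0, "hand": 85}
    - {"tx": 8, "ty": 60, "tz": -36, "rx": 0, "ry": -0.125, "rz": 0, "hand": 85}
    - {"tx": 8, "ty": 60, "tz": -36, "rx": 0, "ry": -0.125, "rz": 0, "hand": 85}
    - {"tx": 8, "ty": 60, "tz": -36, "rx": 0, "ry": -0.125, "rz": 0, "hand": 85}
    - {"tx": 8, "ty": 60, "tz": -36, "rx": 0, "ry": -0.125, "rz": 0, "hand": 85}

```text
clock: 1.55
eef_pos: [0.5304, 0.3225, 0.1814]
tcp_rot: [0.705, -0.704, -0.064, 0.064]
force: [-0.3, 0.5, 1.0]
width: 0.997
```

```bash
cat > look.py <<'E'
from h import *
import sys
i=cams.camera_info('wrist'); st()
im,d,i2=snap(sys.argv[1])
st();print(np.abs(i['extrinsics']-i2['extrinsics']).max())
z=cloud(i,cv2.medianBlur(d,3))[...,2]*1000
m=np.zeros(z.shape,bool);m[60:320,185:345]=1
comps('top',m&(z>95)&(z<115),i,.105,z)
comps('bar',m&(z>52)&(z<68),i,.060,z)
comps('all>22',m&(z>22),i,.03,z)
comps('press',m&(z>7)&(z<17),i,.012,z)
E
python3 look.py w4
```

```text
t 1.55 p [530.4 322.5 181.4] jawx yaw 10.5 w 85.1 F [-0.3  0.5  1. ] j [-0.93  0.33  0.39  1.64 -0.13  1.2  -0.33]
t 1.6 p [530.7 323.  182. ] jawx yaw 10.5 w 85.0 F [-0.6  0.7  0.4] j [-0.93  0.33  0.39  1.64 -0.13  1.2  -0.33]
0.0010728839719101324
top 2986 px [276. 120.] zmed 103.7 mean [529.3 389.5] rect [529.3 389. ] [40.3 40.3] -68.3
top 2780 px [264. 219.] zmed 103.7 mean [533.9 318.4] rect [534.  318.1] [41.2 39.3] -80.7
bar 1999 px [268. 165.] zmed 58.7 mean [531.9 351.2] rect [532.4 354.8] [50.8 43.4] -86.5
bar 463 px [275.  90.] zmed 58.6 mean [526.6 411.9] rect [528.5 410.1] [44.4 17.4] 11.5
all>22 11901 px [269. 152.] zmed 84.8 mean [532.3 356.8] rect [532.7 350.4] [179.7  65.7] -86.3
press 7368 px [281. 156.] zmed 10.7 mean [546.2 352. ] rect [537.6 349.4] [211.8  99.2] 88.4
```

View pics/w4.png

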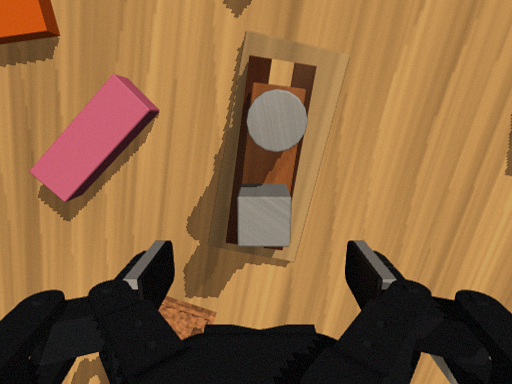

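The picture is steady: the round weight is at (276,120) and the square at (264,219). Both sizes come out right (40 to 41 mm, with tops at 104). Next I descend on the square weight.

```bash
python3 - <<'E'
from h import *
go(534,318,88,9.7)
E
```

```text
t 1.6 p [530.7 323.  182. ] jawx yaw 10.5 w 85.0 F [-0.6  0.7  0.4] j [-0.93  0.33  0.39  1.64 -0.13  1.2  -0.33]
down axis 1 t [ 2.3 93.9 -5.6] r [-0.001  0.014  0.001] rows>= 2.3 0.1
```

>>> move_arm:
  commands:
    - {"tx": 2, "ty": 25, "tz": -5, "rx": 0, "ry": 0.01, "rz": 0, "hand": 85}
    - {"tx": 2, "ty": 50, "tz": -5, "rx": 0, "ry": 0.01, "rz": 0, "hand": 85}
    - {"tx": 2, "ty": 75, "tz": -5, "rx": 0, "ry": 0.01, "rz": 0, "hand": 85}
    - {"tx": 2, "ty": 94, "tz": -5, "rx": 0, "ry": 0.01, "rz": 0, "hand": 85}
    - {"tx": 2, "ty": 94, "tz": -5, "rx": 0, "ry": 0.01, "rz": 0, "hand": 85}

```text
clock: 2.02
eef_pos: [0.5317, 0.3171, 0.084]
tcp_rot: [-0.704, 0.705, 0.06, -0.063]
force: [-0.7, -0.8, -0.9]
width: 0.997
```

```bash
python3 - <<'E'
from h import *
go(534,318,88,9.7)
E
```

```text
t 2.02 p [531.7 317.1  84. ] jawx yaw 9.9 w 85.1 F [-0.7 -0.8 -0.9] j [-0.91  0.42  0.37  1.73 -0.18  1.02 -0.3 ]
down axis 1 t [ 2.4 -4.   0.4] r [ 0.001  0.004 -0.004] rows>= 0.1 0.0
```

>>> move_arm:
  commands:
    - {"tx": 2, "ty": -3, "tz": 1, "rx": 0, "ry": 0, "rz": 0, "hand": 85}
    - {"tx": 2, "ty": -3, "tz": 1, "rx": 0, "ry": 0, "rz": 0, "hand": 30}
    - {"tx": 2, "ty": -3, "tz": 1, "rx": 0, "ry": 0, "rz": 0, "hand": 30}
    - {"tx": 2, "ty": -3, "tz": 1, "rx": 0, "ry": 0, "rz": 0, "hand": 30}
    - {"tx": 2, "ty": -3, "tz": 1, "rx": 0, "ry": 0, "rz": 0, "hand": 30}
  force: 60

```text
clock: 2.43
eef_pos: [0.5357, 0.3183, 0.0911]
tcp_rot: [0.705, -0.704, -0.061, 0.061]
force: [-10.1, -3.7, 25.1]
width: 0.458
```

>>> move_arm:
  commands:
    - {"tx": 0, "ty": 0, "tz": 0, "rx": 0, "ry": 0, "rz": 0, "hand": 30}
    - {"tx": 0, "ty": 0, "tz": 0, "rx": 0, "ry": 0, "rz": 0, "hand": 30}
    - {"tx": 0, "ty": 0, "tz": 0, "rx": 0, "ry": 0, "rz": 0, "hand": 30}
    - {"tx": 0, "ty": 0, "tz": 0, "rx": 0, "ry": 0, "rz": 0, "hand": 30}

```text
clock: 2.77
eef_pos: [0.5357, 0.3183, 0.0912]
tcp_rot: [0.705, -0.704, -0.061, 0.06]
force: [-3.1, 0.5, 6.9]
width: 0.461
```

```bash
python3 - <<'E'
from h import *
st()
E
```

```text
t 2.77 p [535.7 318.3  91.2] jawx yaw 9.9 w 39.4 F [-3.1  0.5  6.9] j [-0.91  0.42  0.38  1.72 -0.18  1.03 -0.3 ]
```

The grip reads 39.4 mm, which fits the 40 mm block. Now I lift it and carry it past the tray, so that the camera looks at the tray.

>>> move_arm:
  commands:
    - {"tx": 0, "ty": -15, "tz": 0, "rx": 0, "ry": 0, "rz": 0, "hand": 30}
    - {"tx": 0, "ty": -50, "tz": 0, "rx": 0, "ry": 0, "rz": 0, "hand": 30}
    - {"tx": 0, "ty": -85, "tz": 0, "rx": 0, "ry": 0, "rz": 0, "hand": 30}
    - {"tx": -15, "ty": -90, "tz": -35, "rx": 0, "ry": 0, "rz": 0, "hand": 30}
    - {"tx": -32, "ty": -90, "tz": -68, "rx": 0, "ry": 0, "rz": 0, "hand": 30}

```text
clock: 3.18
eef_pos: [0.5168, 0.2466, 0.1825]
tcp_rot: [0.705, -0.704, -0.063, 0.06]
force: [0.8, -2.7, -4.4]
width: 0.461
```

```bash
python3 - <<'E'
from h import *
go(458,35,180,9.7)
E
```

```text
t 3.18 p [516.8 246.6 182.5] jawx yaw 10.0 w 39.3 F [ 0.8 -2.7 -4.4] j [-0.89  0.22  0.42  1.77 -0.1   1.17 -0.26]
down axis 1 t [ -94.8    1.7 -198.1] r [-0.002  0.006  0.005] rows>= 5.3 0.1
```

>>> move_arm:
  commands:
    - {"tx": -16, "ty": 0, "tz": -36, "rx": 0, "ry": 0, "rz": 0, "hand": 30}
    - {"tx": -35, "ty": 0, "tz": -72, "rx": 0, "ry": 0, "rz": 0, "hand": 30}
    - {"tx": -54, "ty": 0, "tz": -108, "rx": 0, "ry": 0, "rz": 0, "hand": 30}
    - {"tx": -73, "ty": 0, "tz": -144, "rx": 0, "ry": 0, "rz": 0, "hand": 30}
    - {"tx": -85, "ty": 0, "tz": -175, "rx": 0, "ry": 0, "rz": 0, "hand": 30}

```text
clock: 3.6
eef_pos: [0.4597, 0.0555, 0.1794]
tcp_rot: [0.705, -0.704, -0.06, 0.061]
force: [1.5, -1.3, -5.5]
width: 0.457
```

>>> move_arm:
  commands:
    - {"tx": -4, "ty": 0, "tz": -15, "rx": 0, "ry": 0, "rz": 0, "hand": 30}
    - {"tx": -4, "ty": 0, "tz": -15, "rx": 0, "ry": 0, "rz": 0, "hand": 30}
    - {"tx": -4, "ty": 0, "tz": -15, "rx": 0, "ry": 0, "rz": 0, "hand": 30}
    - {"tx": -4, "ty": 0, "tz": -15, "rx": 0, "ry": 0, "rz": 0, "hand": 30}
    - {"tx": -4, "ty": 0, "tz": -15, "rx": 0, "ry": 0, "rz": 0, "hand": 30}

```text
clock: 4.02
eef_pos: [0.4605, 0.0439, 0.1797]
tcp_rot: [-0.704, 0.704, 0.061, -0.061]
force: [0.1, -0.6, -4.3]
width: 0.459
```

```bash
python3 - <<'E'
from h import *
st();i=cams.camera_info('wrist')
im,d,i2=snap('w5');print(np.abs(i['extrinsics']-i2['extrinsics']).max());np.savez('pics/w5i.npz',**{k:i[k] for k in('intrinsics','extrinsics')})
go(457,115,100,9.7)
E
```

```text
t 4.02 p [460.5  43.9 179.7] jawx yaw 9.9 w 39.2 F [ 0.1 -0.6 -4.3] j [-0.74 -0.02  0.55  2.02  0.01  1.14 -0.02]
0.00018677718799270382
t 4.07 p [460.5  43.9 179.6] jawx yaw 10.0 w 39.1 F [-0.1 -0.1 -4.7] j [-0.74 -0.02  0.55  2.02  0.01  1.14 -0.02]
down axis 1 t [ 8.9 79.6 70.6] r [ 0.     0.004 -0.   ] rows>= 2.6 0.0
```

View pics/w5.png

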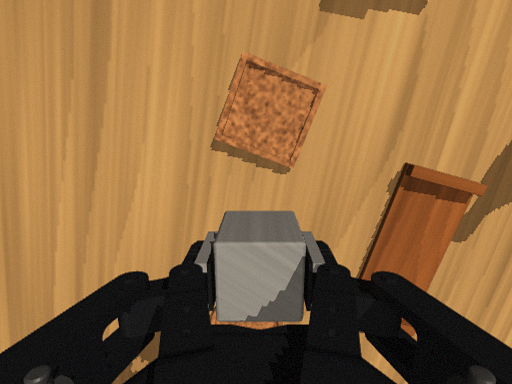

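The tray shows clearly at (268,110), and the held weight's top face is around (258,285). I measure both next.

```bash
python3 - <<'E'
from h import *
im=cv2.imread('pics/w5.png');d=np.load('pics/w5.npy');i=dict(np.load('pics/w5i.npz'))
z=cloud(i,cv2.medianBlur(d,3))[...,2]*1000
hsv=cv2.cvtColor(im,cv2.COLOR_BGR2HSV); H,S,V=[hsv[...,k].astype(int) for k in range(3)]
m=np.zeros(z.shape,bool);m[40:190,190:345]=1
print(np.median(z[100:120,255:275]),hsv[110,268],hsv[30,150])
cork=m&(S>150)&(H<15)&(V>70)
comps('cork@9',cv2.morphologyEx(cork.astype(np.uint8),cv2.MORPH_CLOSE,np.ones((5,5))),i,.009,z)
comps('z>3.',m&(z>2.5),i,.009,z)
w=np.zeros(z.shape,bool);w[200:330,205:312]=1
comps('wt',w&(S<40)&(z>150),i,.1935,z)
comps('wt top',w&(S<40)&(z>185)&(z<205),i,.1935,z)
E
```

```text
4.713847332016722 [ 13 165 185] [ 17 147 196]
cork@9 8049 px [269. 110.] zmed 4.9 mean [456.3 118.1] rect [456.3 116.3] [87.1 86.5] 79.2
z>3. 7980 px [269. 110.] zmed 4.9 mean [456.5 118.6] rect [456.8 116.8] [85.8 85.6] 79.2
wt 9438 px [258. 267.] zmed 192.1 mean [458.6  50.2] rect [458.4  49.5] [51.2 45.1] -80.1
wt top 7582 px [258. 277.] zmed 192.2 mean [459.3  45.6] rect [459.3  44.6] [45.1 41.2] 9.9
```

Tray centre is (456.6, 116.6) and 86 mm across, as it must be. The weight is centred in the grip and its base is 31 mm below the TCP.

```bash
python3 - <<'E'
from h import *
go(457.5,116,60,9.9)
E
```

```text
t 4.07 p [460.5  43.9 179.6] jawx yaw 10.0 w 39.1 F [-0.1 -0.1 -4.7] j [-0.74 -0.02  0.55  2.02  0.01  1.14 -0.02]
down axis 1 t [  9.5 119.6  71.5] r [ 0.     0.001 -0.   ] rows>= 3.3 0.0
```

>>> move_arm:
  commands:
    - {"tx": 4, "ty": 18, "tz": 30, "rx": 0, "ry": 0, "rz": 0, "hand": 30}
    - {"tx": 9, "ty": 45, "tz": 60, "rx": 0, "ry": 0, "rz": 0, "hand": 30}
    - {"tx": 9.5, "ty": 75, "tz": 71.5, "rx": 0, "ry": 0, "rz": 0, "hand": 30}
    - {"tx": 9.5, "ty": 105, "tz": 71.5, "rx": 0, "ry": 0, "rz": 0, "hand": 30}
    - {"tx": 9.5, "ty": 119, "tz": 71.5, "rx": 0, "ry": 0, "rz": 0, "hand": 30}

```text
clock: 4.48
eef_pos: [0.4555, 0.1163, 0.0573]
tcp_rot: [-0.704, 0.705, 0.061, -0.064]
force: [-1.2, -1.0, -4.9]
width: 0.456
```

>>> move_arm:
  commands:
    - {"tx": 0, "ty": 0, "tz": 0, "rx": 0, "ry": 0, "rz": 0, "hand": 30}
    - {"tx": 0, "ty": 0, "tz": 0, "rx": 0, "ry": 0, "rz": 0, "hand": 30}
    - {"tx": 0, "ty": 0, "tz": 0, "rx": 0, "ry": 0, "rz": 0, "hand": 30}

```text
clock: 4.73
eef_pos: [0.4585, 0.1154, 0.0618]
tcp_rot: [0.705, -0.704, -0.061, 0.06]
force: [0.8, -0.0, -3.9]
width: 0.462
```

```bash
python3 - <<'E'
from h import *
go(457.5,116,36,9.9)
E
```

```text
t 4.73 p [458.5 115.4  61.8] jawx yaw 9.9 w 39.5 F [ 0.8 -0.  -3.9] j [-0.79  0.17  0.48  2.11 -0.11  0.88 -0.07]
down axis 1 t [-0.9 25.8  0.7] r [-0.    -0.001  0.001] rows>= 0.6 0.0
```

>>> move_arm:
  commands:
    - {"tx": -1, "ty": 6, "tz": 0, "rx": 0, "ry": 0, "rz": 0, "hand": 30}
    - {"tx": -1, "ty": 12, "tz": 0, "rx": 0, "ry": 0, "rz": 0, "hand": 30}
    - {"tx": -1, "ty": 17, "tz": 0, "rx": 0, "ry": 0, "rz": 0, "hand": 30}
    - {"tx": -1, "ty": 21, "tz": 0, "rx": 0, "ry": 0, "rz": 0, "hand": 30}
    - {"tx": -1, "ty": 24, "tz": 0, "rx": 0, "ry": 0, "rz": 0, "hand": 30}

```text
clock: 5.15
eef_pos: [0.4565, 0.1148, 0.0369]
tcp_rot: [0.705, -0.704, -0.06, 0.061]
force: [-26.5, -8.0, 78.2]
width: 0.457
```

>>> move_arm:
  commands:
    - {"tx": 0, "ty": 1, "tz": 0, "rx": 0, "ry": 0, "rz": 0, "hand": 30}
    - {"tx": 0, "ty": 2, "tz": 0, "rx": 0, "ry": 0, "rz": 0, "hand": 30}
    - {"tx": 0, "ty": 2, "tz": 0, "rx": 0, "ry": 0, "rz": 0, "hand": 30}

```text
clock: 5.4
eef_pos: [0.4565, 0.1147, 0.037]
tcp_rot: [0.705, -0.704, -0.06, 0.061]
force: [-18.0, -5.3, 41.6]
width: 0.459
```

It is in contact at 37 mm, as expected. I'll ease off a little and then open.

>>> move_arm:
  commands:
    - {"tx": 0, "ty": -1.5, "tz": 0, "rx": 0, "ry": 0, "rz": 0, "hand": 30}
    - {"tx": 0, "ty": -1.5, "tz": 0, "rx": 0, "ry": 0, "rz": 0, "hand": 55}
    - {"tx": 0, "ty": -1.5, "tz": 0, "rx": 0, "ry": 0, "rz": 0, "hand": 80}
    - {"tx": 0, "ty": -1.5, "tz": 0, "rx": 0, "ry": 0, "rz": 0, "hand": 80}
    - {"tx": 0, "ty": -1.5, "tz": 0, "rx": 0, "ry": 0, "rz": 0, "hand": 80}

```text
clock: 5.82
eef_pos: [0.4568, 0.1148, 0.0362]
tcp_rot: [-0.704, 0.705, 0.061, -0.061]
force: [-0.1, 0.0, 0.0]
width: 0.937
```

```bash
python3 - <<'E'
from h import *
go(529.3,389.3,190,3)
E
```

```text
t 5.82 p [456.8 114.8  36.2] jawx yaw 9.9 w 80.0 F [-0.1  0.   0. ] j [-0.77  0.22  0.48  2.13 -0.14  0.82 -0.04]
down axis 1 t [ 118.4 -153.8  258. ] r [0.   0.12 0.  ] rows>= 7.7 1.0
```

>>> move_arm:
  commands:
    - {"tx": 0, "ty": -35, "tz": 0, "rx": 0, "ry": 0, "rz": 0, "hand": 85}
    - {"tx": 0, "ty": -70, "tz": 0, "rx": 0, "ry": 0, "rz": 0, "hand": 85}
    - {"tx": 0, "ty": -110, "tz": 0, "rx": 0, "ry": 0, "rz": 0, "hand": 85}
    - {"tx": 0, "ty": -150, "tz": 0, "rx": 0, "ry": 0.12, "rz": 0, "hand": 85}
    - {"tx": 0, "ty": -150, "tz": 0, "rx": 0, "ry": 0.12, "rz": 0, "hand": 85}

```text
clock: 6.23
eef_pos: [0.4602, 0.1158, 0.1934]
tcp_rot: [0.709, -0.705, -0.018, 0.012]
force: [1.6, 0.4, 0.7]
width: 1.0
```

```bash
python3 - <<'E'
from h import *
i=cams.camera_info('wrist');im,d,i2=snap('w6')
print(np.abs(i['extrinsics']-i2['extrinsics']).max())
z=cloud(i,cv2.medianBlur(d,3))[...,2]*1000
hsv=cv2.cvtColor(im,cv2.COLOR_BGR2HSV); H,S,V=[hsv[...,k].astype(int) for k in range(3)]
m=np.zeros(z.shape,bool);m[150:320,190:330]=1
comps('wt top',m&(S<60)&(z>40)&(z<60),i,.050,z)
go(529.3,389.3,190,3)
E
```

```text
0.007219892429672574
wt top 1657 px [255. 192.] zmed 49.7 mean [456.5 114.5] rect [456.5 114.2] [40.7 38.9] -80.0
t 6.28 p [459.  115.7 190.2] jawx yaw 2.8 w 84.8 F [ 0.7 -1.1 -0.4] j [-0.83 -0.01  0.49  1.98  0.    1.16 -0.29]
down axis 1 t [ 83.8   1.7 269.8] r [-0.004 -0.003  0.007] rows>= 6.8 0.1
```

View pics/w6.png

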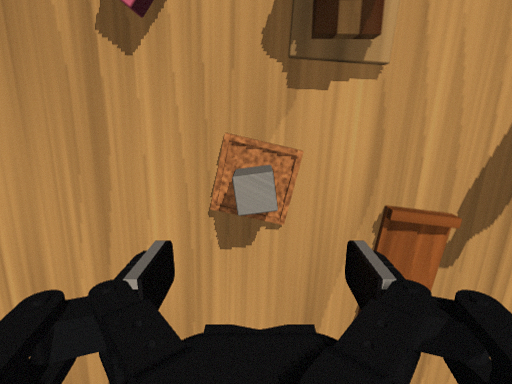

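The square weight stands upright in the tray at (255,192), about 2 mm off centre. Next is the round weight.

>>> move_arm:
  commands:
    - {"tx": 12, "ty": 1, "tz": 38, "rx": 0, "ry": 0, "rz": 0, "hand": 85}
    - {"tx": 24, "ty": 1, "tz": 77, "rx": 0, "ry": 0, "rz": 0, "hand": 85}
    - {"tx": 36, "ty": 1, "tz": 116, "rx": 0, "ry": 0, "rz": 0, "hand": 85}
    - {"tx": 48, "ty": 1, "tz": 155, "rx": 0, "ry": 0, "rz": 0, "hand": 85}
    - {"tx": 60, "ty": 1, "tz": 194, "rx": 0, "ry": 0, "rz": 0, "hand": 85}

```text
clock: 6.7
eef_pos: [0.5063, 0.3134, 0.1838]
tcp_rot: [-0.707, 0.707, 0.018, -0.019]
force: [1.6, -0.5, 0.1]
width: 0.994
```

>>> move_arm:
  commands:
    - {"tx": 12, "ty": 1, "tz": 38, "rx": 0, "ry": 0, "rz": 0, "hand": 85}
    - {"tx": 24, "ty": 1, "tz": 74, "rx": 0, "ry": 0, "rz": 0, "hand": 85}
    - {"tx": 24, "ty": 1, "tz": 76, "rx": 0, "ry": 0, "rz": 0, "hand": 85}
    - {"tx": 24, "ty": 1, "tz": 76, "rx": 0, "ry": 0, "rz": 0, "hand": 85}
    - {"tx": 24, "ty": 1, "tz": 76, "rx": 0, "ry": 0, "rz": 0, "hand": 85}

```text
clock: 7.12
eef_pos: [0.5263, 0.388, 0.1826]
tcp_rot: [-0.706, 0.708, 0.018, -0.019]
force: [-0.0, -0.5, -0.3]
width: 1.0
```

```bash
python3 look.py w7; python3 -c "
from h import *
go(529.3,389.3,91,3)"
```

```text
t 7.12 p [526.3 388.  182.6] jawx yaw 3.0 w 85.4 F [-0.  -0.5 -0.3] j [-0.99  0.39  0.37  1.55 -0.15  1.23 -0.54]
t 7.17 p [526.6 387.2 183.3] jawx yaw 2.9 w 85.1 F [-0.6 -0.9 -0.2] j [-0.99  0.39  0.37  1.55 -0.15  1.23 -0.54]
0.001432788666772114
top 2398 px [265. 208.] zmed 103.7 mean [529.4 391.2] rect [529.6 391.1] [41.6 39.8] -87.0
bar 2844 px [265. 263.] zmed 58.7 mean [534.5 322.5] rect [534.1 325.1] [72.7 43.5] -85.7
bar 823 px [265. 172.] zmed 58.6 mean [529.7 410.1] rect [529.5 403.6] [43.2 28.5] 2.4
all>22 9798 px [264. 214.] zmed 58.6 mean [531.9 358.5] rect [532.2 351.2] [179.5  59.7] -88.1
press 7991 px [277. 192.] zmed 10.7 mean [544.3 376.1] rect [537.7 352.8] [217.9  99. ] 88.5
t 7.17 p [526.6 387.2 183.3] jawx yaw 2.9 w 85.1 F [-0.6 -0.9 -0.2] j [-0.99  0.39  0.37  1.55 -0.15  1.23 -0.54]
down axis 1 t [ 2.9 92.3  2.1] r [ 0.002 -0.001 -0.001] rows>= 2.2 0.0
```

>>> move_arm:
  commands:
    - {"tx": 3, "ty": 25, "tz": 3, "rx": 0, "ry": 0, "rz": 0, "hand": 85}
    - {"tx": 3, "ty": 50, "tz": 3, "rx": 0, "ry": 0, "rz": 0, "hand": 85}
    - {"tx": 3, "ty": 75, "tz": 3, "rx": 0, "ry": 0, "rz": 0, "hand": 85}
    - {"tx": 3, "ty": 90, "tz": 3, "rx": 0, "ry": 0, "rz": 0, "hand": 85}
    - {"tx": 3, "ty": 90, "tz": 3, "rx": 0, "ry": 0, "rz": 0, "hand": 85}

```text
clock: 7.58
eef_pos: [0.5278, 0.3889, 0.0907]
tcp_rot: [-0.705, 0.708, 0.016, -0.019]
force: [-1.0, -0.7, -0.3]
width: 0.993
```

>>> move_arm:
  commands:
    - {"tx": 0, "ty": 0, "tz": 0, "rx": 0, "ry": 0, "rz": 0, "hand": 85}
    - {"tx": 0, "ty": 0, "tz": 0, "rx": 0, "ry": 0, "rz": 0, "hand": 85}

```text
clock: 7.75
eef_pos: [0.5302, 0.3914, 0.0958]
tcp_rot: [0.707, -0.707, -0.019, 0.017]
force: [0.2, -0.0, 0.7]
width: 0.999
```

```bash
python3 -c "
from h import *
go(529.4,390,90,3)"
```

```text
t 7.75 p [530.2 391.4  95.8] jawx yaw 2.9 w 85.3 F [ 0.2 -0.   0.7] j [-0.97  0.48  0.35  1.62 -0.18  1.07 -0.52]
down axis 1 t [-0.9  5.8 -1.4] r [-0.001 -0.001  0.002] rows>= 0.1 0.0
```

>>> move_arm:
  commands:
    - {"tx": -1, "ty": 4, "tz": -1, "rx": 0, "ry": 0, "rz": 0, "hand": 85}
    - {"tx": -1, "ty": 4, "tz": -1, "rx": 0, "ry": 0, "rz": 0, "hand": 60}
    - {"tx": -1, "ty": 4, "tz": -1, "rx": 0, "ry": 0, "rz": 0, "hand": 30}
    - {"tx": -1, "ty": 4, "tz": -1, "rx": 0, "ry": 0, "rz": 0, "hand": 30}
    - {"tx": -1, "ty": 4, "tz": -1, "rx": 0, "ry": 0, "rz": 0, "hand": 30}

```text
clock: 8.17
eef_pos: [0.5291, 0.3911, 0.091]
tcp_rot: [0.707, -0.707, -0.019, 0.018]
force: [4.0, 0.0, 0.7]
width: 0.473
```

>>> move_arm:
  commands:
    - {"tx": 0, "ty": 0, "tz": 0, "rx": 0, "ry": 0, "rz": 0, "hand": 30}
    - {"tx": 0, "ty": 0, "tz": 0, "rx": 0, "ry": 0, "rz": 0, "hand": 30}
    - {"tx": 0, "ty": 0, "tz": 0, "rx": 0, "ry": 0, "rz": 0, "hand": 30}

```text
clock: 8.42
eef_pos: [0.529, 0.3911, 0.0909]
tcp_rot: [0.707, -0.707, -0.019, 0.018]
force: [2.4, 0.2, 5.4]
width: 0.475
```

```bash
python3 -c "
from h import *
st()"
```

```text
t 8.42 p [529.  391.1  90.9] jawx yaw 3.0 w 40.5 F [2.4 0.2 5.4] j [-0.97  0.48  0.35  1.63 -0.18  1.06 -0.52]
```

>>> move_arm:
  commands:
    - {"tx": 0, "ty": -15, "tz": 0, "rx": 0, "ry": 0, "rz": 0, "hand": 30}
    - {"tx": 0, "ty": -50, "tz": 0, "rx": 0, "ry": 0, "rz": 0, "hand": 30}
    - {"tx": 0, "ty": -85, "tz": 0, "rx": 0, "ry": 0, "rz": 0, "hand": 30}
    - {"tx": -5, "ty": -90, "tz": -35, "rx": 0, "ry": 0, "rz": 0, "hand": 30}
    - {"tx": -11, "ty": -90, "tz": -74, "rx": 0, "ry": 0, "rz": 0, "hand": 30}

```text
clock: 8.83
eef_pos: [0.5209, 0.3192, 0.182]
tcp_rot: [0.708, -0.706, -0.021, 0.019]
force: [1.7, -0.5, -4.4]
width: 0.476
```

>>> move_arm:
  commands:
    - {"tx": -6, "ty": 0, "tz": -40, "rx": 0, "ry": 0, "rz": 0, "hand": 30}
    - {"tx": -12, "ty": 0, "tz": -80, "rx": 0, "ry": 0, "rz": 0, "hand": 30}
    - {"tx": -18, "ty": 0, "tz": -120, "rx": 0, "ry": 0, "rz": 0, "hand": 30}
    - {"tx": -24, "ty": 0, "tz": -160, "rx": 0, "ry": 0, "rz": 0, "hand": 30}
    - {"tx": -30, "ty": 0, "tz": -200, "rx": 0, "ry": 0, "rz": 0, "hand": 30}

```text
clock: 9.25
eef_pos: [0.5, 0.1132, 0.1792]
tcp_rot: [-0.707, 0.707, 0.018, -0.019]
force: [0.8, 0.2, -4.2]
width: 0.471
```

>>> move_arm:
  commands:
    - {"tx": -6, "ty": 0, "tz": -40, "rx": 0, "ry": 0, "rz": 0, "hand": 30}
    - {"tx": -12, "ty": 0, "tz": -80, "rx": 0, "ry": 0, "rz": 0, "hand": 30}
    - {"tx": -18, "ty": 0, "tz": -120, "rx": 0, "ry": 0, "rz": 0, "hand": 30}
    - {"tx": -24, "ty": 0, "tz": -160, "rx": 0, "ry": 0, "rz": 0, "hand": 30}
    - {"tx": -30, "ty": 0, "tz": -200, "rx": 0, "ry": 0, "rz": 0, "hand": 30}

```text
clock: 9.67
eef_pos: [0.4805, -0.0877, 0.1795]
tcp_rot: [0.707, -0.707, -0.018, 0.019]
force: [1.9, 0.5, -4.8]
width: 0.473
```

```bash
python3 -c "
from h import *
go(474,-205,180,3)"
```

```text
t 9.67 p [480.5 -87.7 179.5] jawx yaw 3.0 w 40.4 F [ 1.9  0.5 -4.8] j [-0.56  0.04  0.68  1.96 -0.03  1.14  0.18]
down axis 1 t [ -12.6   -0.6 -116.8] r [-0.001 -0.    -0.002] rows>= 2.8 0.0
```

>>> move_arm:
  commands:
    - {"tx": -5, "ty": 0, "tz": -40, "rx": 0, "ry": 0, "rz": 0, "hand": 30}
    - {"tx": -10, "ty": 0, "tz": -80, "rx": 0, "ry": 0, "rz": 0, "hand": 30}
    - {"tx": -12, "ty": 0, "tz": -108, "rx": 0, "ry": 0, "rz": 0, "hand": 30}
    - {"tx": -12, "ty": 0, "tz": -115, "rx": 0, "ry": 0, "rz": 0, "hand": 30}
    - {"tx": -12, "ty": 0, "tz": -115, "rx": 0, "ry": 0, "rz": 0, "hand": 30}

```text
clock: 10.08
eef_pos: [0.4747, -0.2041, 0.1796]
tcp_rot: [-0.707, 0.707, 0.016, -0.017]
force: [-0.7, 1.8, -4.4]
width: 0.474
```

>>> move_arm:
  commands:
    - {"tx": 0, "ty": 0, "tz": 0, "rx": 0, "ry": 0, "rz": 0, "hand": 30}
    - {"tx": 0, "ty": 0, "tz": 0, "rx": 0, "ry": 0, "rz": 0, "hand": 30}
    - {"tx": 0, "ty": 0, "tz": 0, "rx": 0, "ry": 0, "rz": 0, "hand": 30}

```text
clock: 10.33
eef_pos: [0.4762, -0.1998, 0.1799]
tcp_rot: [0.707, -0.707, -0.019, 0.02]
force: [0.5, 0.7, -4.5]
width: 0.479
```

```bash
python3 - <<'E'
from h import *
i=cams.camera_info('wrist');s=st()
im,d,i2=snap('w8');print(np.abs(i['extrinsics']-i2['extrinsics']).max())
z=cloud(i,cv2.medianBlur(d,3))[...,2]*1000
hsv=cv2.cvtColor(im,cv2.COLOR_BGR2HSV); H,S,V=[hsv[...,k].astype(int) for k in range(3)]
m=np.zeros(z.shape,bool);m[30:195,180:345]=1
cork=m&(S>150)&(H<15)&(V>70)
comps('cork@9',cv2.morphologyEx(cork.astype(np.uint8),cv2.MORPH_CLOSE,np.ones((5,5))),i,.009,z)
comps('z>2.5',m&(z>2.5),i,.009,z)
zt=s['eef_pos'][2]+.014
w=np.zeros(z.shape,bool);w[200:340,205:312]=1
comps('wt top',w&(S<40)&(abs(z-1000*zt)<8),i,zt,z)
st()
E
```

```text
t 10.33 p [ 476.2 -199.8  179.9] jawx yaw 3.1 w 40.9 F [ 0.5  0.7 -4.5] j [-0.41  0.12  0.78  1.91 -0.1   1.15  0.47]
0.0002894141066353247
cork@9 6363 px [262. 116.] zmed 3.9 mean [ 474.2 -131.1] rect [ 474.  -131.9] [87.2 86.6] -3.3
z>2.5 6317 px [262. 115.] zmed 3.9 mean [ 474.6 -130.2] rect [ 474.8 -131.4] [86.2 86. ] -86.9
wt top 6347 px [259. 278.] zmed 192.8 mean [ 475.5 -198.6] rect [ 475.8 -199.2] [42.3 40.5] 67.3
t 10.38 p [ 476.3 -200.   180. ] jawx yaw 3.1 w 40.4 F [-0.1 -0.  -4.2] j [-0.41  0.12  0.78  1.91 -0.1   1.15  0.47]
```

View pics/w8.png

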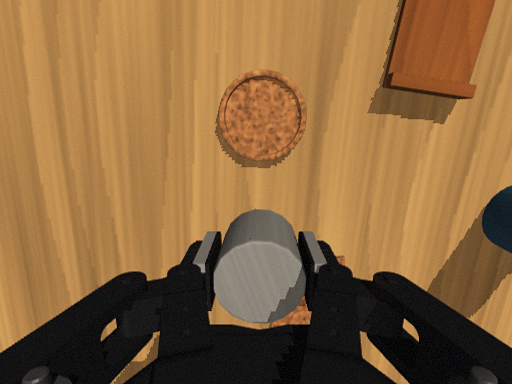

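The dish is at (262,116), with its centre at (474.4,-131.4) and 86 to 87 mm across. The held weight is centred in the jaws.

>>> move_arm:
  commands:
    - {"tx": 1, "ty": 18, "tz": 28, "rx": 0, "ry": 0, "rz": 0, "hand": 30}
    - {"tx": 2, "ty": 45, "tz": 57, "rx": 0, "ry": 0, "rz": 0, "hand": 30}
    - {"tx": 2.3, "ty": 75, "tz": 67.6, "rx": 0, "ry": 0, "rz": 0, "hand": 30}
    - {"tx": 2.3, "ty": 105, "tz": 67.6, "rx": 0, "ry": 0, "rz": 0, "hand": 30}
    - {"tx": 2.3, "ty": 119, "tz": 67.6, "rx": 0, "ry": 0, "rz": 0, "hand": 30}

```text
clock: 10.8
eef_pos: [0.4733, -0.1312, 0.0582]
tcp_rot: [0.707, -0.706, -0.019, 0.021]
force: [-0.9, -0.7, -4.7]
width: 0.476
```

>>> move_arm:
  commands:
    - {"tx": 0, "ty": 0, "tz": 0, "rx": 0, "ry": 0, "rz": 0, "hand": 30}
    - {"tx": 0, "ty": 0, "tz": 0, "rx": 0, "ry": 0, "rz": 0, "hand": 30}
    - {"tx": 0, "ty": 0, "tz": 0, "rx": 0, "ry": 0, "rz": 0, "hand": 30}

```text
clock: 11.05
eef_pos: [0.4758, -0.134, 0.0624]
tcp_rot: [-0.707, 0.707, 0.019, -0.018]
force: [0.4, -0.2, -3.0]
width: 0.468
```

```bash
python3 -c "
from h import *
go(475,-132.3,36,3)"
```

```text
t 11.05 p [ 475.8 -134.    62.4] jawx yaw 3.0 w 39.9 F [ 0.4 -0.2 -3. ] j [-0.45  0.25  0.71  2.07 -0.2   0.89  0.43]
down axis 1 t [-0.8 26.4  1.7] r [ 0.    -0.     0.002] rows>= 0.6 0.0
```

>>> move_arm:
  commands:
    - {"tx": -1, "ty": 6, "tz": 2, "rx": 0, "ry": 0, "rz": 0, "hand": 30}
    - {"tx": -1, "ty": 12, "tz": 2, "rx": 0, "ry": 0, "rz": 0, "hand": 30}
    - {"tx": -1, "ty": 17, "tz": 2, "rx": 0, "ry": 0, "rz": 0, "hand": 30}
    - {"tx": -1, "ty": 20, "tz": 2, "rx": 0, "ry": 0, "rz": 0, "hand": 30}
    - {"tx": -1, "ty": 21, "tz": 2, "rx": 0, "ry": 0, "rz": 0, "hand": 30}

```text
clock: 11.47
eef_pos: [0.4734, -0.132, 0.0397]
tcp_rot: [-0.707, 0.707, 0.018, -0.019]
force: [-0.6, -0.0, -4.0]
width: 0.476
```

>>> move_arm:
  commands:
    - {"tx": 0, "ty": 0.5, "tz": 0, "rx": 0, "ry": 0, "rz": 0, "hand": 30}
    - {"tx": 0, "ty": 1, "tz": 0, "rx": 0, "ry": 0, "rz": 0, "hand": 30}
    - {"tx": 0, "ty": 1.5, "tz": 0, "rx": 0, "ry": 0, "rz": 0, "hand": 30}

```text
clock: 11.72
eef_pos: [0.4739, -0.1322, 0.0388]
tcp_rot: [-0.707, 0.707, 0.018, -0.018]
force: [0.3, -0.5, -4.3]
width: 0.475
```

>>> move_arm:
  commands:
    - {"tx": 0, "ty": 1, "tz": 0, "rx": 0, "ry": 0, "rz": 0, "hand": 30}
    - {"tx": 0, "ty": 2, "tz": 0, "rx": 0, "ry": 0, "rz": 0, "hand": 30}
    - {"tx": 0, "ty": 2.5, "tz": 0, "rx": 0, "ry": 0, "rz": 0, "hand": 30}
    - {"tx": 0, "ty": 3, "tz": 0, "rx": 0, "ry": 0, "rz": 0, "hand": 30}

```text
clock: 12.05
eef_pos: [0.4738, -0.1321, 0.0358]
tcp_rot: [0.707, -0.707, -0.018, 0.018]
force: [-2.7, 0.8, 6.6]
width: 0.474
```

It has touched down (force now +6.6 N up at 35.8 mm), so I release it.

>>> move_arm:
  commands:
    - {"tx": 0, "ty": 0, "tz": 0, "rx": 0, "ry": 0, "rz": 0, "hand": 30}
    - {"tx": 0, "ty": 0, "tz": 0, "rx": 0, "ry": 0, "rz": 0, "hand": 55}
    - {"tx": 0, "ty": 0, "tz": 0, "rx": 0, "ry": 0, "rz": 0, "hand": 80}
    - {"tx": 0, "ty": 0, "tz": 0, "rx": 0, "ry": 0, "rz": 0, "hand": 80}
    - {"tx": 0, "ty": 0, "tz": 0, "rx": 0, "ry": 0, "rz": 0, "hand": 80}

```text
clock: 12.47
eef_pos: [0.4741, -0.1321, 0.0359]
tcp_rot: [-0.707, 0.707, 0.019, -0.018]
force: [0.1, -0.0, 0.0]
width: 0.933
```

>>> move_arm:
  commands:
    - {"tx": 0, "ty": -35, "tz": 0, "rx": 0, "ry": 0, "rz": 0, "hand": 85}
    - {"tx": 0, "ty": -70, "tz": 0, "rx": 0, "ry": 0, "rz": 0, "hand": 85}
    - {"tx": 0, "ty": -110, "tz": 0, "rx": 0, "ry": 0, "rz": 0, "hand": 85}
    - {"tx": 0, "ty": -145, "tz": 0, "rx": 0, "ry": 0, "rz": 0, "hand": 85}
    - {"tx": 0, "ty": -150, "tz": 0, "rx": 0, "ry": 0, "rz": 0, "hand": 85}

```text
clock: 12.88
eef_pos: [0.4765, -0.133, 0.1916]
tcp_rot: [0.707, -0.707, -0.021, 0.015]
force: [0.9, -0.1, -0.4]
width: 0.993
```

```bash
python3 - <<'E'
from h import *
i=cams.camera_info('wrist');im,d,i2=snap('w9')
print(np.abs(i['extrinsics']-i2['extrinsics']).max())
z=cloud(i,cv2.medianBlur(d,3))[...,2]*1000
hsv=cv2.cvtColor(im,cv2.COLOR_BGR2HSV); H,S,V=[hsv[...,k].astype(int) for k in range(3)]
m=np.zeros(z.shape,bool);m[150:320,190:330]=1
comps('wt top',m&(S<60)&(z>40)&(z<60),i,.050,z)
go(532.3,352,180,2)
E
```

```text
0.0011185030250293639
wt top 1438 px [256. 190.] zmed 48.7 mean [ 473.4 -132.2] rect [ 473.4 -132.6] [41.1 39.1] -87.2
t 12.93 p [ 476.1 -132.5  190. ] jawx yaw 3.0 w 85.2 F [-0.2 -0.1  0.5] j [-0.54  0.04  0.75  1.95 -0.03  1.16  0.27]
down axis 1 t [ 81.2  10.8 480.9] r [-0.001  0.017  0.007] rows>= 11.7 0.1
```

View pics/w9.png

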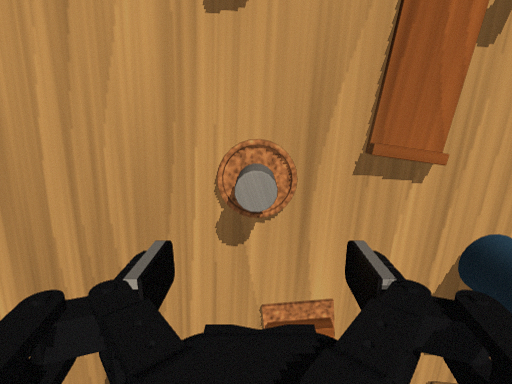

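The round weight stands upright in the dish at (256,190), about 1.5 mm off centre. Next I go back for the bar.

>>> move_arm:
  commands:
    - {"tx": 6, "ty": 1, "tz": 40, "rx": 0, "ry": 0, "rz": 0, "hand": 85}
    - {"tx": 13, "ty": 2, "tz": 80, "rx": 0, "ry": 0, "rz": 0, "hand": 85}
    - {"tx": 20, "ty": 3, "tz": 120, "rx": 0, "ry": 0, "rz": 0, "hand": 85}
    - {"tx": 27, "ty": 4, "tz": 160, "rx": 0, "ry": 0, "rz": 0, "hand": 85}
    - {"tx": 34, "ty": 5, "tz": 200, "rx": 0, "ry": 0, "rz": 0, "hand": 85}

```text
clock: 13.35
eef_pos: [0.4967, 0.0713, 0.1798]
tcp_rot: [0.707, -0.707, -0.018, 0.019]
force: [1.1, 0.1, 0.7]
width: 0.998
```

>>> move_arm:
  commands:
    - {"tx": 6, "ty": 1, "tz": 40, "rx": 0, "ry": 0, "rz": 0, "hand": 85}
    - {"tx": 13, "ty": 2, "tz": 80, "rx": 0, "ry": 0, "rz": 0, "hand": 85}
    - {"tx": 20, "ty": 3, "tz": 120, "rx": 0, "ry": 0, "rz": 0, "hand": 85}
    - {"tx": 27, "ty": 4, "tz": 160, "rx": 0, "ry": 0, "rz": 0, "hand": 85}
    - {"tx": 34, "ty": 5, "tz": 200, "rx": 0, "ry": 0, "rz": 0, "hand": 85}

```text
clock: 13.77
eef_pos: [0.5203, 0.2728, 0.1743]
tcp_rot: [-0.707, 0.707, 0.018, -0.019]
force: [1.2, -0.3, 1.0]
width: 0.996
```

>>> move_arm:
  commands:
    - {"tx": 6, "ty": 0, "tz": 40, "rx": 0, "ry": 0, "rz": 0, "hand": 85}
    - {"tx": 12, "ty": 0, "tz": 78, "rx": 0, "ry": 0, "rz": 0, "hand": 85}
    - {"tx": 12, "ty": 0, "tz": 80, "rx": 0, "ry": 0, "rz": 0, "hand": 85}
    - {"tx": 12, "ty": 0, "tz": 80, "rx": 0, "ry": 0, "rz": 0, "hand": 85}
    - {"tx": 12, "ty": 0, "tz": 80, "rx": 0, "ry": 0, "rz": 0, "hand": 85}

```text
clock: 14.18
eef_pos: [0.5285, 0.3508, 0.1742]
tcp_rot: [-0.706, 0.708, 0.018, -0.019]
force: [-0.2, -1.5, -0.8]
width: 0.993
```

```bash
python3 look.py w10; python3 -c "
from h import *
go(532.3,352,120,2)"
```

```text
t 14.18 p [528.5 350.8 174.2] jawx yaw 3.0 w 84.8 F [-0.2 -1.5 -0.8] j [-0.97  0.36  0.4   1.61 -0.15  1.2  -0.49]
t 14.23 p [528.9 349.9 174.7] jawx yaw 2.9 w 85.1 F [-0.3 -0.4  0.4] j [-0.97  0.36  0.4   1.61 -0.15  1.2  -0.49]
0.001551792029576976
bar 7387 px [265. 190.] zmed 58.7 mean [532.2 357. ] rect [532.5 352.8] [128.3  43.4] -86.4
all>22 11459 px [264. 180.] zmed 58.5 mean [531.9 358.6] rect [532.2 350.9] [179.   59.7] -88.0
press 9236 px [278. 160.] zmed 10.7 mean [544.5 374. ] rect [537.8 352.5] [217.7  99. ] 88.5
t 14.23 p [528.9 349.9 174.7] jawx yaw 2.9 w 85.1 F [-0.3 -0.4  0.4] j [-0.97  0.36  0.4   1.61 -0.15  1.2  -0.49]
down axis 1 t [ 3.6 54.7  2. ] r [ 0.002  0.016 -0.001] rows>= 1.3 0.1
```

View pics/w10.png

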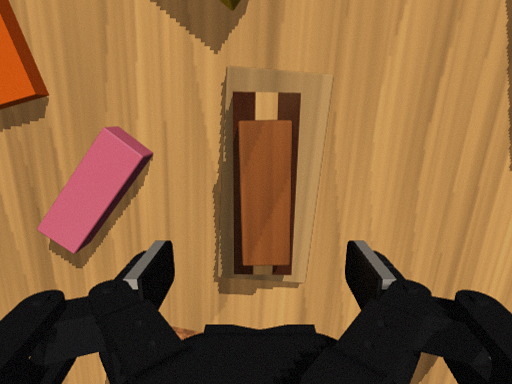

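The bar is clear at (265,190): centre (532.5,352.5), heading 93.6°, size 128 x 43. Next I descend on it.

>>> move_arm:
  commands:
    - {"tx": 3.6, "ty": 30, "tz": 2, "rx": 0, "ry": -0.012, "rz": 0, "hand": 85}
    - {"tx": 3.6, "ty": 65, "tz": 2, "rx": 0, "ry": -0.012, "rz": 0, "hand": 85}
    - {"tx": 3.6, "ty": 95, "tz": 2, "rx": 0, "ry": -0.012, "rz": 0, "hand": 85}
    - {"tx": 3.6, "ty": 112, "tz": 2, "rx": 0, "ry": -0.012, "rz": 0, "hand": 85}
    - {"tx": 3.6, "ty": 112, "tz": 2, "rx": 0, "ry": -0.012, "rz": 0, "hand": 85}

```text
clock: 14.65
eef_pos: [0.5303, 0.3502, 0.0595]
tcp_rot: [-0.705, 0.708, 0.02, -0.024]
force: [-0.7, -0.0, 0.3]
width: 0.992
```

>>> move_arm:
  commands:
    - {"tx": 0, "ty": 0, "tz": 0, "rx": 0, "ry": 0, "rz": 0, "hand": 85}
    - {"tx": 0, "ty": 0, "tz": 0, "rx": 0, "ry": 0, "rz": 0, "hand": 85}
    - {"tx": 0, "ty": 0, "tz": 0, "rx": 0, "ry": 0, "rz": 0, "hand": 85}

```text
clock: 14.9
eef_pos: [0.5335, 0.3538, 0.0658]
tcp_rot: [0.707, -0.706, -0.023, 0.021]
force: [-0.3, -0.6, 1.1]
width: 0.995
```

```bash
python3 -c "
from h import *
go(532.5,352.3,54,3.6)"
```

```text
t 14.9 p [533.5 353.8  65.8] jawx yaw 3.6 w 85.0 F [-0.3 -0.6  1.1] j [-0.95  0.48  0.37  1.7  -0.2   1.   -0.44]
down axis 1 t [-1.1 11.8 -1.4] r [-0.002  0.     0.002] rows>= 0.3 0.0
```

>>> move_arm:
  commands:
    - {"tx": -1, "ty": 6, "tz": -1, "rx": 0, "ry": 0, "rz": 0, "hand": 85}
    - {"tx": -1, "ty": 10, "tz": -1, "rx": 0, "ry": 0, "rz": 0, "hand": 85}
    - {"tx": -1, "ty": 10, "tz": -1, "rx": 0, "ry": 0, "rz": 0, "hand": 85}
    - {"tx": -1, "ty": 10, "tz": -1, "rx": 0, "ry": 0, "rz": 0, "hand": 65}
    - {"tx": -1, "ty": 10, "tz": -1, "rx": 0, "ry": 0, "rz": 0, "hand": 55}

```text
clock: 15.32
eef_pos: [0.5313, 0.3526, 0.0538]
tcp_rot: [-0.707, 0.707, 0.023, -0.023]
force: [-0.2, 1.4, 0.4]
width: 0.741
```

>>> move_arm:
  commands:
    - {"tx": 0, "ty": 0, "tz": 0, "rx": 0, "ry": 0, "rz": 0, "hand": 45}
    - {"tx": 0, "ty": 0, "tz": 0, "rx": 0, "ry": 0, "rz": 0, "hand": 35}
    - {"tx": 0, "ty": 0, "tz": 0, "rx": 0, "ry": 0, "rz": 0, "hand": 35}
    - {"tx": 0, "ty": 0, "tz": 0, "rx": 0, "ry": 0, "rz": 0, "hand": 35}
  force: 40

```text
clock: 15.65
eef_pos: [0.5316, 0.3527, 0.0541]
tcp_rot: [0.707, -0.707, -0.023, 0.022]
force: [1.3, 0.7, 3.2]
width: 0.505
```

```bash
python3 -c "
from h import *
st()"
```

```text
t 15.65 p [531.6 352.7  54.1] jawx yaw 3.7 w 43.1 F [1.3 0.7 3.2] j [-0.94  0.49  0.37  1.71 -0.21  0.98 -0.43]
```

The grip reads 43.1 mm on the 44 mm bar. I lift it gently.

>>> move_arm:
  commands:
    - {"tx": 0, "ty": -4, "tz": 0, "rx": 0, "ry": 0, "rz": 0, "hand": 35}
    - {"tx": 0, "ty": -12, "tz": 0, "rx": 0, "ry": 0, "rz": 0, "hand": 35}
    - {"tx": 0, "ty": -30, "tz": 0, "rx": 0, "ry": 0, "rz": 0, "hand": 35}
    - {"tx": 0, "ty": -65, "tz": 0, "rx": 0, "ry": 0, "rz": 0, "hand": 35}
    - {"tx": 0, "ty": -105, "tz": 0, "rx": 0, "ry": 0, "rz": 0, "hand": 35}

```text
clock: 16.07
eef_pos: [0.5299, 0.3516, 0.1583]
tcp_rot: [-0.706, 0.708, 0.021, -0.024]
force: [0.8, 0.4, -1.2]
width: 0.504
```

```bash
python3 -c "
from h import *
go(640,-45,180,-4.2)
im,d,i=snap('w11')"
```

```text
t 16.07 p [529.9 351.6 158.3] jawx yaw 3.7 w 43.1 F [ 0.8  0.4 -1.2] j [-0.97  0.38  0.4   1.62 -0.16  1.17 -0.47]
down axis 1 t [  84.5  -20.8 -402.9] r [ 0.003  0.137 -0.003] rows>= 9.9 1.1
```

View pics/w11.png

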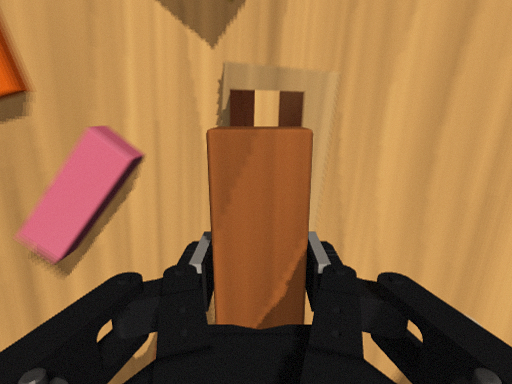

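The bar is held square in the jaws (its end is at row 127) and the blank stayed behind. I carry it to the board.

>>> move_arm:
  commands:
    - {"tx": 8, "ty": -4, "tz": -38, "rx": 0, "ry": 0.03, "rz": 0, "hand": 35}
    - {"tx": 16, "ty": -8, "tz": -76, "rx": 0, "ry": 0.06, "rz": 0, "hand": 35}
    - {"tx": 24, "ty": -12, "tz": -115, "rx": 0, "ry": 0.09, "rz": 0, "hand": 35}
    - {"tx": 32, "ty": -16, "tz": -154, "rx": 0, "ry": 0.12, "rz": 0, "hand": 35}
    - {"tx": 40, "ty": -20, "tz": -193, "rx": 0, "ry": 0.137, "rz": 0, "hand": 35}

```text
clock: 16.53
eef_pos: [0.5837, 0.1607, 0.1795]
tcp_rot: [0.707, -0.706, 0.026, -0.026]
force: [0.1, 0.7, -0.7]
width: 0.506
```

```bash
python3 -c "
from h import *
go(640,-45,180,-4.2)"
```

```text
t 16.53 p [583.7 160.7 179.5] jawx yaw -4.3 w 43.2 F [ 0.1  0.7 -0.7] j [-0.76  0.31  0.51  1.69 -0.16  1.19 -0.28]
down axis 1 t [  71.5   -0.5 -200.9] r [-0.001 -0.001  0.   ] rows>= 5.1 0.0
```

>>> move_arm:
  commands:
    - {"tx": 14, "ty": 0, "tz": -38, "rx": 0, "ry": 0, "rz": 0, "hand": 35}
    - {"tx": 28, "ty": 0, "tz": -76, "rx": 0, "ry": 0, "rz": 0, "hand": 35}
    - {"tx": 42, "ty": 0, "tz": -115, "rx": 0, "ry": 0, "rz": 0, "hand": 35}
    - {"tx": 56, "ty": 0, "tz": -153, "rx": 0, "ry": 0, "rz": 0, "hand": 35}
    - {"tx": 68, "ty": 0, "tz": -190, "rx": 0, "ry": 0, "rz": 0, "hand": 35}

```text
clock: 16.95
eef_pos: [0.6378, -0.0341, 0.1794]
tcp_rot: [0.707, -0.707, 0.026, -0.026]
force: [0.5, 0.9, -0.9]
width: 0.504
```

>>> move_arm:
  commands:
    - {"tx": 0, "ty": 0, "tz": -5, "rx": 0, "ry": 0, "rz": 0, "hand": 35}
    - {"tx": 0, "ty": 0, "tz": -5, "rx": 0, "ry": 0, "rz": 0, "hand": 35}
    - {"tx": 0, "ty": 0, "tz": -5, "rx": 0, "ry": 0, "rz": 0, "hand": 35}
    - {"tx": 0, "ty": 0, "tz": -5, "rx": 0, "ry": 0, "rz": 0, "hand": 35}
    - {"tx": 0, "ty": 0, "tz": -5, "rx": 0, "ry": 0, "rz": 0, "hand": 35}

```text
clock: 17.37
eef_pos: [0.6371, -0.0348, 0.1788]
tcp_rot: [0.707, -0.706, 0.025, -0.025]
force: [0.4, 0.0, -1.2]
width: 0.504
```

```bash
python3 - <<'E'
from h import *
i=cams.camera_info('wrist');s=st()
im,d,i2=snap('w12');print(np.abs(i['extrinsics']-i2['extrinsics']).max());np.savez('pics/w12i.npz',**{k:i[k] for k in('intrinsics','extrinsics')})
z=cloud(i,cv2.medianBlur(d,3))[...,2]*1000
hsv=cv2.cvtColor(im,cv2.COLOR_BGR2HSV); H,S,V=[hsv[...,k].astype(int) for k in range(3)]
m=np.zeros(z.shape,bool);m[5:200,150:380]=1
comps('lip',m&(z>13.5)&(z<30),i,.020,z)
comps('boardtop',m&(z>4)&(z<13.5),i,.008,z)
zt=s['eef_pos'][2]+.006
w=np.zeros(z.shape,bool);w[60:322,170:340]=1
comps('bar top',w&(abs(z-1000*zt)<8)&(H<20)&(S>120),i,zt,z)
E
```

```text
t 17.37 p [637.1 -34.8 178.8] jawx yaw -4.0 w 43.0 F [ 0.4  0.  -1.2] j [-0.47  0.39  0.58  1.61 -0.23  1.21  0.09]
0.00016296518737279886
lip 1342 px [262.  60.] zmed 18.7 mean [647.4  82.2] rect [647.1  82.1] [79.3 12.7] -5.2
boardtop 4782 px [261.  96.] zmed 6.7 mean [644.2  51.8] rect [643.9  51. ] [80.2 53.7] -5.2
bar top 19040 px [259. 222.] zmed 183.4 mean [638. -12.] rect [637.5 -16.1] [90.6 44.1] 86.0
```

View pics/w12.png

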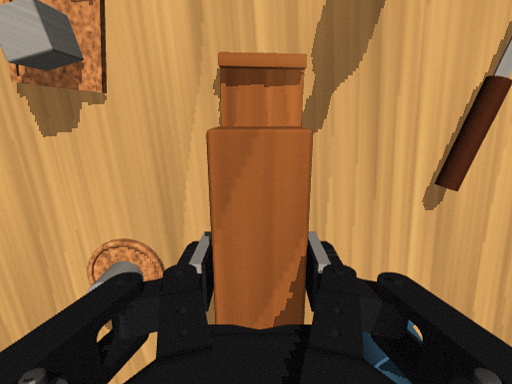

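The board's lip at (262,60) has its centre at (647.2,82.1) and is 79 mm long, so the board centre is about (639.1,-6.5) at heading 84.8°. The bar's centre is within 1 mm of the TCP.

```bash
python3 -c "
from h import *
go(640,-5.5,55,-5)"
```

```text
t 17.42 p [637.1 -35.  178.8] jawx yaw -4.0 w 43.3 F [-0.5  0.3 -2.1] j [-0.47  0.39  0.58  1.61 -0.23  1.21  0.09]
down axis 1 t [  0.8 123.8  29.5] r [-0.001  0.017 -0.   ] rows>= 3.1 0.1
```

>>> move_arm:
  commands:
    - {"tx": 0.8, "ty": 20, "tz": 20, "rx": 0, "ry": 0.017, "rz": 0, "hand": 35}
    - {"tx": 0.8, "ty": 50, "tz": 29.5, "rx": 0, "ry": 0.017, "rz": 0, "hand": 35}
    - {"tx": 0.8, "ty": 85, "tz": 29.5, "rx": 0, "ry": 0.017, "rz": 0, "hand": 35}
    - {"tx": 0.8, "ty": 110, "tz": 29.5, "rx": 0, "ry": 0.017, "rz": 0, "hand": 35}
    - {"tx": 0.8, "ty": 122, "tz": 29.5, "rx": 0, "ry": 0.017, "rz": 0, "hand": 35}

```text
clock: 17.83
eef_pos: [0.6379, -0.0058, 0.0531]
tcp_rot: [-0.706, 0.707, -0.033, 0.029]
force: [-1.0, 0.6, -0.9]
width: 0.507
```

>>> move_arm:
  commands:
    - {"tx": 0, "ty": 0, "tz": 0, "rx": 0, "ry": 0, "rz": 0, "hand": 35}
    - {"tx": 0, "ty": 0, "tz": 0, "rx": 0, "ry": 0, "rz": 0, "hand": 35}
    - {"tx": 0, "ty": 0, "tz": 0, "rx": 0, "ry": 0, "rz": 0, "hand": 35}

```text
clock: 18.08
eef_pos: [0.6414, -0.0076, 0.0587]
tcp_rot: [0.706, -0.706, 0.031, -0.033]
force: [0.4, 0.5, -0.2]
width: 0.503
```

```bash
python3 -c "
from h import *
go(640,-5.5,32,-5)"
```

```text
t 18.08 p [641.4  -7.6  58.7] jawx yaw -5.2 w 43.0 F [ 0.4  0.5 -0.2] j [-0.47  0.52  0.53  1.71 -0.3   1.    0.08]
down axis 1 t [-1.6 26.7  1.9] r [-0.    -0.003  0.003] rows>= 0.6 0.0
```

>>> move_arm:
  commands:
    - {"tx": -1.5, "ty": 7, "tz": 2, "rx": 0, "ry": 0, "rz": 0, "hand": 35}
    - {"tx": -1.5, "ty": 14, "tz": 2, "rx": 0, "ry": 0, "rz": 0, "hand": 35}
    - {"tx": -1.5, "ty": 19, "tz": 2, "rx": 0, "ry": 0, "rz": 0, "hand": 35}
    - {"tx": -1.5, "ty": 22, "tz": 2, "rx": 0, "ry": 0, "rz": 0, "hand": 35}
    - {"tx": -1.5, "ty": 22, "tz": 2, "rx": 0, "ry": 0, "rz": 0, "hand": 35}

```text
clock: 18.5
eef_pos: [0.6382, -0.0055, 0.0338]
tcp_rot: [-0.706, 0.706, -0.032, 0.031]
force: [-1.0, 0.4, -0.9]
width: 0.505
```

>>> move_arm:
  commands:
    - {"tx": 0, "ty": 0.5, "tz": 0, "rx": 0, "ry": 0, "rz": 0, "hand": 35}
    - {"tx": 0, "ty": 1, "tz": 0, "rx": 0, "ry": 0, "rz": 0, "hand": 35}
    - {"tx": 0, "ty": 1.5, "tz": 0, "rx": 0, "ry": 0, "rz": 0, "hand": 35}

```text
clock: 18.75
eef_pos: [0.639, -0.0056, 0.0334]
tcp_rot: [-0.706, 0.706, -0.032, 0.032]
force: [-0.5, -0.9, -1.0]
width: 0.505
```

>>> move_arm:
  commands:
    - {"tx": 0, "ty": 0.7, "tz": 0, "rx": 0, "ry": 0, "rz": 0, "hand": 35}
    - {"tx": 0, "ty": 1.2, "tz": 0, "rx": 0, "ry": 0, "rz": 0, "hand": 35}
    - {"tx": 0, "ty": 1.8, "tz": 0, "rx": 0, "ry": 0, "rz": 0, "hand": 35}
    - {"tx": 0, "ty": 2, "tz": 0, "rx": 0, "ry": 0, "rz": 0, "hand": 35}

```text
clock: 19.08
eef_pos: [0.6389, -0.0054, 0.0321]
tcp_rot: [0.707, -0.706, 0.032, -0.032]
force: [-5.1, 0.8, 10.6]
width: 0.508
```

It touched down at 32.1 mm, as expected. I release it and look.

>>> move_arm:
  commands:
    - {"tx": 0, "ty": 0, "tz": 0, "rx": 0, "ry": 0, "rz": 0, "hand": 43}
    - {"tx": 0, "ty": 0, "tz": 0, "rx": 0, "ry": 0, "rz": 0, "hand": 60}
    - {"tx": 0, "ty": 0, "tz": 0, "rx": 0, "ry": 0, "rz": 0, "hand": 80}
    - {"tx": 0, "ty": 0, "tz": 0, "rx": 0, "ry": 0, "rz": 0, "hand": 80}
    - {"tx": 0, "ty": 0, "tz": 0, "rx": 0, "ry": 0, "rz": 0, "hand": 80}

```text
clock: 19.5
eef_pos: [0.6388, -0.0054, 0.0312]
tcp_rot: [-0.706, 0.706, -0.032, 0.032]
force: [0.2, 0.2, -0.9]
width: 0.938
```

>>> move_arm:
  commands:
    - {"tx": 0, "ty": -35, "tz": 0, "rx": 0, "ry": 0, "rz": 0, "hand": 85}
    - {"tx": 0, "ty": -70, "tz": 0, "rx": 0, "ry": 0, "rz": 0, "hand": 85}
    - {"tx": 0, "ty": -110, "tz": 0, "rx": 0, "ry": 0, "rz": 0, "hand": 85}
    - {"tx": 0, "ty": -148, "tz": 0, "rx": 0, "ry": 0, "rz": 0, "hand": 85}
    - {"tx": 0, "ty": -148, "tz": 0, "rx": 0, "ry": 0, "rz": 0, "hand": 85}

```text
clock: 19.92
eef_pos: [0.6424, -0.0061, 0.1875]
tcp_rot: [0.707, -0.706, 0.028, -0.036]
force: [0.5, -0.2, 1.1]
width: 0.998
```

```bash
python3 - <<'E'
from h import *
i=cams.camera_info('wrist');st();im,d,i2=snap('w13')
print(np.abs(i['extrinsics']-i2['extrinsics']).max())
z=cloud(i,cv2.medianBlur(d,3))[...,2]*1000
m=np.zeros(z.shape,bool);m[20:322,170:345]=1
comps('bar top',m&(z>33)&(z<43),i,.038,z)
comps('lips',m&(z>13.5)&(z<25),i,.020,z)
comps('board',m&(z>5)&(z<11),i,.008,z)
go(532.2,351,180,2)
E
```

```text
t 19.92 p [642.4  -6.1 187.5] jawx yaw -5.2 w 85.2 F [ 0.5 -0.2  1.1] j [-0.51  0.39  0.58  1.6  -0.22  1.22  0.03]
0.0034045069078321583
bar top 5760 px [254. 184.] zmed 36.7 mean [638.5  -1.5] rect [638.1  -5.4] [128.2  43.5] 84.8
lips 1138 px [255.  94.] zmed 18.7 mean [647.   82.6] rect [647.1  82.5] [79.2 11.8] -5.2
lips 814 px [256. 261.] zmed 18.6 mean [632.2 -92.2] rect [631.4 -91.8] [79.3 13.6] -5.5
board 5545 px [256. 168.] zmed 6.8 mean [641.8   7.6] rect [639.   -6.9] [167.1  79.5] 84.8
t 19.97 p [641.2  -5.7 183.8] jawx yaw -5.2 w 85.1 F [ 1.   0.6 -0.9] j [-0.51  0.39  0.58  1.6  -0.23  1.21  0.03]
down axis 1 t [-140.7    3.4  345.5] r [-0.001 -0.125  0.008] rows>= 8.9 1.0
```

View pics/w13.png

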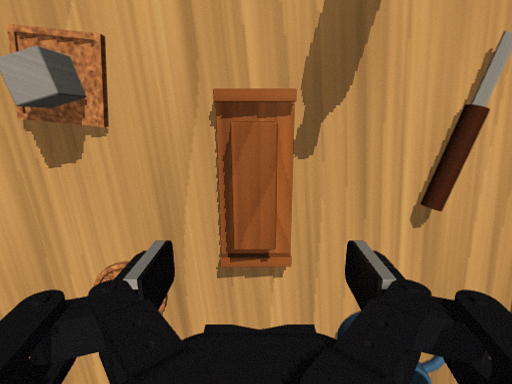

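The bar lies centred at (254,184), within 2 mm of the board centre and parallel to it. I look at the drying sticks before fetching the blank, because the blank will block the view later.

>>> move_arm:
  commands:
    - {"tx": -7, "ty": 0, "tz": -40, "rx": 0, "ry": -0.04, "rz": 0, "hand": 85}
    - {"tx": -13, "ty": 0, "tz": -80, "rx": 0, "ry": -0.09, "rz": 0, "hand": 85}
    - {"tx": -20, "ty": 0, "tz": -120, "rx": 0, "ry": -0.14, "rz": 0, "hand": 85}
    - {"tx": -26, "ty": 0, "tz": -160, "rx": 0, "ry": -0.18, "rz": 0, "hand": 85}
    - {"tx": -33, "ty": 0, "tz": -200, "rx": 0, "ry": -0.225, "rz": 0, "hand": 85}

```text
clock: 20.38
eef_pos: [0.5868, -0.203, 0.1781]
tcp_rot: [0.706, -0.705, -0.048, 0.049]
force: [0.4, -0.7, 0.0]
width: 0.997
```

```bash
python3 -c "
from h import *
go(548,-365,200,7.7)"
```

```text
t 20.38 p [ 586.8 -203.   178.1] jawx yaw 7.9 w 85.1 F [ 0.4 -0.7  0. ] j [-0.23  0.36  0.61  1.65 -0.22  1.2   0.58]
down axis 1 t [ -60.7  -21.9 -155.1] r [-0.     0.003 -0.001] rows>= 4.0 0.0
```

>>> move_arm:
  commands:
    - {"tx": -15, "ty": -5, "tz": -38, "rx": 0, "ry": 0, "rz": 0, "hand": 85}
    - {"tx": -30, "ty": -10, "tz": -76, "rx": 0, "ry": 0, "rz": 0, "hand": 85}
    - {"tx": -45, "ty": -16, "tz": -114, "rx": 0, "ry": 0, "rz": 0, "hand": 85}
    - {"tx": -58, "ty": -20, "tz": -146, "rx": 0, "ry": 0, "rz": 0, "hand": 85}
    - {"tx": -60, "ty": -20, "tz": -150, "rx": 0, "ry": 0, "rz": 0, "hand": 85}

```text
clock: 20.8
eef_pos: [0.5443, -0.3663, 0.1994]
tcp_rot: [-0.704, 0.707, 0.044, -0.045]
force: [-1.3, -1.7, 0.5]
width: 0.995
```

>>> move_arm:
  commands:
    - {"tx": 0, "ty": 0, "tz": 0, "rx": 0, "ry": 0, "rz": 0, "hand": 85}
    - {"tx": 0, "ty": 0, "tz": 0, "rx": 0, "ry": 0, "rz": 0, "hand": 85}
    - {"tx": 0, "ty": 0, "tz": 0, "rx": 0, "ry": 0, "rz": 0, "hand": 85}
    - {"tx": 0, "ty": 0, "tz": 0, "rx": 0, "ry": 0, "rz": 0, "hand": 85}

```text
clock: 21.13
eef_pos: [0.5496, -0.3562, 0.1986]
tcp_rot: [0.706, -0.705, -0.049, 0.049]
force: [0.3, -0.0, -0.2]
width: 0.997
```

```bash
cat > lookb.py <<'E'
from h import *
import sys
i=cams.camera_info('wrist');st();im,d,i2=snap(sys.argv[1])
print(np.abs(i['extrinsics']-i2['extrinsics']).max())
z=cloud(i,cv2.medianBlur(d,3))[...,2]*1000
m=np.zeros(z.shape,bool);m[20:322,170:345]=1
comps('blank top',m&(z>36)&(z<50),i,.043,z)
comps('sticks',m&(z>17)&(z<30),i,.025,z)
comps('base',m&(z>2.2)&(z<9),i,.005,z)
E
python3 lookb.py w14; python3 -c "
from h import *
go(532.2,351,180,2)"
```

```text
t 21.13 p [ 549.6 -356.2  198.6] jawx yaw 7.9 w 85.1 F [ 0.3 -0.  -0.2] j [ 0.02  0.43  0.66  1.54 -0.27  1.27  0.85]
0.0002898803135341632
sticks 1089 px [253. 144.] zmed 23.7 mean [ 537.2 -316.6] rect [ 537.1 -316.7] [79.4 13.1] 7.9
sticks 933 px [254. 242.] zmed 23.6 mean [ 552.  -423.4] rect [ 552. -423.] [78.6 16.6] 8.9
base 9200 px [254. 184.] zmed 3.7 mean [ 543.8 -363.5] rect [ 544.8 -371.2] [168.4  89.6] -81.9
t 21.18 p [ 549.5 -356.5  198.8] jawx yaw 7.9 w 85.2 F [-0.4 -0.1  0.6] j [ 0.02  0.43  0.66  1.54 -0.27  1.27  0.85]
down axis 1 t [ 79.9  19.4 703.1] r [-0.001  0.103 -0.   ] rows>= 17.0 0.8
```

View pics/w14.png

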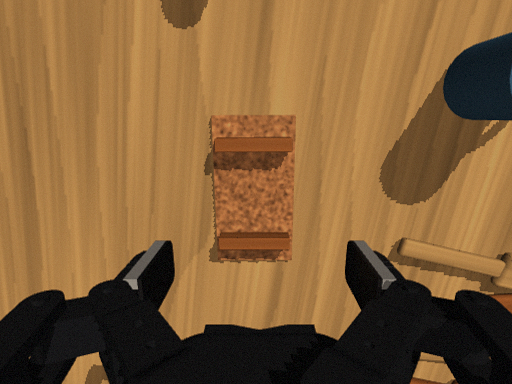

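The sticks are at (253,144) and (254,242), 110 mm apart: centre about (544.7,-370.7), lengthwise heading 98°. Next I go back to the blank.

>>> move_arm:
  commands:
    - {"tx": 4, "ty": 0, "tz": 40, "rx": 0, "ry": 0, "rz": 0, "hand": 85}
    - {"tx": 9, "ty": 0, "tz": 80, "rx": 0, "ry": 0, "rz": 0, "hand": 85}
    - {"tx": 13, "ty": 0, "tz": 120, "rx": 0, "ry": 0, "rz": 0, "hand": 85}
    - {"tx": 18, "ty": 0, "tz": 160, "rx": 0, "ry": 0, "rz": 0, "hand": 85}
    - {"tx": 22, "ty": 0, "tz": 200, "rx": 0, "ry": 0, "rz": 0, "hand": 85}

```text
clock: 21.6
eef_pos: [0.5435, -0.1542, 0.1992]
tcp_rot: [0.706, -0.705, -0.048, 0.048]
force: [0.4, -0.8, -0.2]
width: 0.999
```

>>> move_arm:
  commands:
    - {"tx": 4, "ty": 0, "tz": 40, "rx": 0, "ry": 0, "rz": 0, "hand": 85}
    - {"tx": 9, "ty": 0, "tz": 80, "rx": 0, "ry": 0, "rz": 0, "hand": 85}
    - {"tx": 13, "ty": 0, "tz": 120, "rx": 0, "ry": 0, "rz": 0, "hand": 85}
    - {"tx": 18, "ty": 0, "tz": 160, "rx": 0, "ry": 0, "rz": 0, "hand": 85}
    - {"tx": 22, "ty": 0, "tz": 200, "rx": 0, "ry": 0, "rz": 0, "hand": 85}

```text
clock: 22.02
eef_pos: [0.5379, 0.047, 0.1996]
tcp_rot: [0.706, -0.705, -0.049, 0.048]
force: [0.9, 0.8, -1.2]
width: 0.994
```

>>> move_arm:
  commands:
    - {"tx": 4, "ty": 0, "tz": 40, "rx": 0, "ry": 0.03, "rz": 0, "hand": 85}
    - {"tx": 9, "ty": 0, "tz": 80, "rx": 0, "ry": 0.06, "rz": 0, "hand": 85}
    - {"tx": 13, "ty": 0, "tz": 120, "rx": 0, "ry": 0.1, "rz": 0, "hand": 85}
    - {"tx": 18, "ty": 0, "tz": 160, "rx": 0, "ry": 0.1, "rz": 0, "hand": 85}
    - {"tx": 22, "ty": 0, "tz": 200, "rx": 0, "ry": 0.1, "rz": 0, "hand": 85}

```text
clock: 22.43
eef_pos: [0.5324, 0.2481, 0.1995]
tcp_rot: [0.707, -0.707, -0.013, 0.013]
force: [1.6, 0.1, -0.9]
width: 0.995
```

```bash
python3 -c "
from h import *
go(532.2,351,170,2)"
```

```text
t 22.43 p [532.4 248.1 199.5] jawx yaw 2.1 w 84.9 F [ 1.6  0.1 -0.9] j [-0.82  0.24  0.36  1.7  -0.09  1.21 -0.4 ]
down axis 1 t [  3.6  29.5 102.8] r [-0.001  0.002  0.   ] rows>= 2.6 0.0
```

>>> move_arm:
  commands:
    - {"tx": 1, "ty": 10, "tz": 38, "rx": 0, "ry": 0, "rz": 0, "hand": 85}
    - {"tx": 2, "ty": 20, "tz": 75, "rx": 0, "ry": 0, "rz": 0, "hand": 85}
    - {"tx": 2, "ty": 29, "tz": 92, "rx": 0, "ry": 0, "rz": 0, "hand": 85}
    - {"tx": 2, "ty": 29, "tz": 92, "rx": 0, "ry": 0, "rz": 0, "hand": 85}
    - {"tx": 2, "ty": 29, "tz": 92, "rx": 0, "ry": 0, "rz": 0, "hand": 85}

```text
clock: 22.85
eef_pos: [0.5309, 0.3381, 0.1692]
tcp_rot: [-0.706, 0.707, 0.013, -0.014]
force: [1.0, -0.2, -0.0]
width: 0.992
```

>>> move_arm:
  commands:
    - {"tx": 0, "ty": 0, "tz": 0, "rx": 0, "ry": 0, "rz": 0, "hand": 85}
    - {"tx": 0, "ty": 0, "tz": 0, "rx": 0, "ry": 0, "rz": 0, "hand": 85}
    - {"tx": 0, "ty": 0, "tz": 0, "rx": 0, "ry": 0, "rz": 0, "hand": 85}

```text
clock: 23.1
eef_pos: [0.5328, 0.3357, 0.171]
tcp_rot: [0.707, -0.707, -0.012, 0.011]
force: [-0.0, -0.8, -0.1]
width: 0.999
```

```bash
python3 look.py w15; python3 -c "
from h import *
go(532.2,351,50,2)"
```

```text
t 23.1 p [532.8 335.7 171. ] jawx yaw 1.9 w 85.3 F [-0.  -0.8 -0.1] j [-0.89  0.35  0.32  1.63 -0.11  1.18 -0.51]
t 23.15 p [532.7 335.9 171. ] jawx yaw 1.9 w 84.9 F [-0.2 -0.5  0.4] j [-0.89  0.35  0.32  1.63 -0.11  1.18 -0.51]
0.0002769252118704109
all>22 12243 px [260. 165.] zmed 28.7 mean [532.  358.3] rect [532.2 350.5] [178.3  59.7] -88.0
press 8767 px [275. 155.] zmed 10.7 mean [546.5 363.7] rect [537.7 349.8] [212.6  98.8] 88.4
t 23.15 p [532.7 335.9 171. ] jawx yaw 1.9 w 84.9 F [-0.2 -0.5  0.4] j [-0.89  0.35  0.32  1.63 -0.11  1.18 -0.51]
down axis 1 t [-1.00e-01  1.21e+02  1.51e+01] r [-0.    -0.002  0.001] rows>= 2.9 0.0
```

View pics/w15.png

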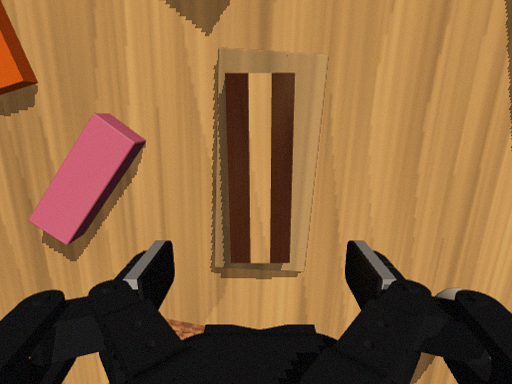

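The blank is alone at (260,165): centre (532.2,350.5), heading 92°, size 178 x 60. Next I descend in two stages.

>>> move_arm:
  commands:
    - {"tx": 0, "ty": 30, "tz": 10, "rx": 0, "ry": 0, "rz": 0, "hand": 85}
    - {"tx": 0, "ty": 60, "tz": 15, "rx": 0, "ry": 0, "rz": 0, "hand": 85}
    - {"tx": 0, "ty": 90, "tz": 15, "rx": 0, "ry": 0, "rz": 0, "hand": 85}
    - {"tx": 0, "ty": 110, "tz": 15, "rx": 0, "ry": 0, "rz": 0, "hand": 85}
    - {"tx": 0, "ty": 118, "tz": 15, "rx": 0, "ry": 0, "rz": 0, "hand": 85}

```text
clock: 23.57
eef_pos: [0.5302, 0.3504, 0.0492]
tcp_rot: [-0.706, 0.708, 0.011, -0.013]
force: [-0.9, -1.6, -0.3]
width: 0.997
```

>>> move_arm:
  commands:
    - {"tx": 0, "ty": 0, "tz": 0, "rx": 0, "ry": 0, "rz": 0, "hand": 85}
    - {"tx": 0, "ty": 0, "tz": 0, "rx": 0, "ry": 0, "rz": 0, "hand": 85}
    - {"tx": 0, "ty": 0, "tz": 0, "rx": 0, "ry": 0, "rz": 0, "hand": 85}

```text
clock: 23.82
eef_pos: [0.5328, 0.3524, 0.0542]
tcp_rot: [0.708, -0.706, -0.013, 0.011]
force: [-0.1, 0.1, 0.8]
width: 0.992
```

```bash
python3 -c "
from h import *
go(532.2,351,34,2)"
```

```text
t 23.82 p [532.8 352.4  54.2] jawx yaw 2.0 w 84.7 F [-0.1  0.1  0.8] j [-0.88  0.48  0.29  1.71 -0.16  0.97 -0.5 ]
down axis 1 t [-0.7 20.2 -1.4] r [-0.002 -0.     0.002] rows>= 0.5 0.0
```

>>> move_arm:
  commands:
    - {"tx": -0.5, "ty": 6, "tz": -1.5, "rx": 0, "ry": 0, "rz": 0, "hand": 85}
    - {"tx": -0.5, "ty": 11, "tz": -1.5, "rx": 0, "ry": 0, "rz": 0, "hand": 85}
    - {"tx": -0.5, "ty": 15, "tz": -1.5, "rx": 0, "ry": 0, "rz": 0, "hand": 85}
    - {"tx": -0.5, "ty": 18, "tz": -1.5, "rx": 0, "ry": 0, "rz": 0, "hand": 85}
    - {"tx": -0.5, "ty": 18, "tz": -1.5, "rx": 0, "ry": 0, "rz": 0, "hand": 85}

```text
clock: 24.23
eef_pos: [0.5307, 0.3503, 0.0334]
tcp_rot: [-0.707, 0.707, 0.012, -0.013]
force: [0.5, -0.1, 0.7]
width: 0.997
```

>>> move_arm:
  commands:
    - {"tx": 0, "ty": 0, "tz": 0, "rx": 0, "ry": 0, "rz": 0, "hand": 75}
    - {"tx": 0, "ty": 0, "tz": 0, "rx": 0, "ry": 0, "rz": 0, "hand": 68}
    - {"tx": 0, "ty": 0, "tz": 0, "rx": 0, "ry": 0, "rz": 0, "hand": 64}

```text
clock: 24.48
eef_pos: [0.5313, 0.3506, 0.0344]
tcp_rot: [0.707, -0.707, -0.012, 0.012]
force: [-0.6, -0.3, -0.2]
width: 0.746
```

```bash
python3 -c "
from h import *
go(532.2,351,34,2)"
```

```text
t 24.48 p [531.3 350.6  34.4] jawx yaw 2.0 w 63.7 F [-0.6 -0.3 -0.2] j [-0.87  0.5   0.28  1.72 -0.17  0.94 -0.49]
down axis 1 t [0.9 0.4 0.3] r [-0.  0.  0.] rows>= 0.0 0.0
```

>>> move_arm:
  commands:
    - {"tx": 1, "ty": 1.5, "tz": 0, "rx": 0, "ry": 0, "rz": 0, "hand": 64}
    - {"tx": 1, "ty": 3, "tz": 0, "rx": 0, "ry": 0, "rz": 0, "hand": 64}
    - {"tx": 1, "ty": 3.5, "tz": 0, "rx": 0, "ry": 0, "rz": 0, "hand": 64}
    - {"tx": 1, "ty": 3.5, "tz": 0, "rx": 0, "ry": 0, "rz": 0, "hand": 64}

```text
clock: 24.82
eef_pos: [0.532, 0.3505, 0.0305]
tcp_rot: [-0.707, 0.707, 0.012, -0.012]
force: [0.3, 0.3, -0.0]
width: 0.753
```

>>> move_arm:
  commands:
    - {"tx": 0, "ty": 0, "tz": 0, "rx": 0, "ry": 0, "rz": 0, "hand": 60}
    - {"tx": 0, "ty": 0, "tz": 0, "rx": 0, "ry": 0, "rz": 0, "hand": 50}
    - {"tx": 0, "ty": 0, "tz": 0, "rx": 0, "ry": 0, "rz": 0, "hand": 50}
    - {"tx": 0, "ty": 0, "tz": 0, "rx": 0, "ry": 0, "rz": 0, "hand": 50}
    - {"tx": 0, "ty": 0, "tz": 0, "rx": 0, "ry": 0, "rz": 0, "hand": 50}
  force: 45

```text
clock: 25.23
eef_pos: [0.5324, 0.3506, 0.0312]
tcp_rot: [0.707, -0.707, -0.012, 0.012]
force: [0.4, -1.3, 5.5]
width: 0.687
```

```bash
python3 -c "
from h import *
st()"
```

```text
t 25.23 p [532.4 350.6  31.2] jawx yaw 2.0 w 58.6 F [ 0.4 -1.3  5.5] j [-0.87  0.51  0.28  1.72 -0.17  0.93 -0.49]
```

>>> move_arm:
  commands:
    - {"tx": 0, "ty": -3, "tz": 0, "rx": 0, "ry": 0, "rz": 0, "hand": 50}
    - {"tx": 0, "ty": -10, "tz": 0, "rx": 0, "ry": 0, "rz": 0, "hand": 50}
    - {"tx": 0, "ty": -30, "tz": 0, "rx": 0, "ry": 0, "rz": 0, "hand": 50}
    - {"tx": 0, "ty": -65, "tz": 0, "rx": 0, "ry": 0, "rz": 0, "hand": 50}
    - {"tx": 0, "ty": -100, "tz": 0, "rx": 0, "ry": 0, "rz": 0, "hand": 50}

```text
clock: 25.65
eef_pos: [0.5311, 0.3499, 0.1309]
tcp_rot: [-0.706, 0.708, 0.012, -0.013]
force: [1.7, 1.0, -0.3]
width: 0.69
```

```bash
python3 -c "
from h import *
im,d,i=snap('w16')
go(545,-370,140,8.1)"
```

```text
t 25.7 p [534.6 352.1 139.6] jawx yaw 2.0 w 58.6 F [2.8 2.1 5.5] j [-0.89  0.39  0.31  1.64 -0.13  1.12 -0.52]
down axis 1 t [ -14.6   -4.  -722. ] r [-0.005 -0.107  0.007] rows>= 17.3 0.9
```

View pics/w16.png

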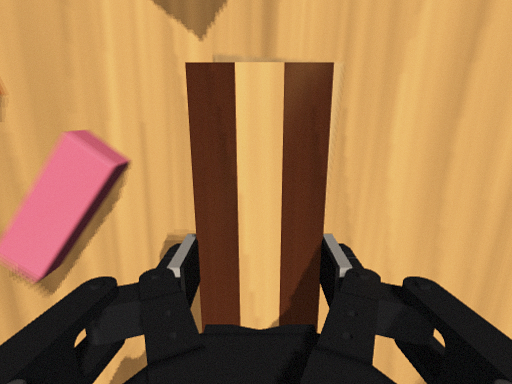

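The blank is held level and square (its end is at row 63). I carry it to the sticks.

>>> move_arm:
  commands:
    - {"tx": 0, "ty": -5, "tz": -25, "rx": 0, "ry": 0, "rz": 0, "hand": 50}
    - {"tx": -1, "ty": -10, "tz": -62, "rx": 0, "ry": 0, "rz": 0, "hand": 50}
    - {"tx": -2, "ty": -15, "tz": -100, "rx": 0, "ry": 0, "rz": 0, "hand": 50}
    - {"tx": -3, "ty": -15, "tz": -138, "rx": 0, "ry": 0, "rz": 0, "hand": 50}
    - {"tx": -4, "ty": -15, "tz": -176, "rx": 0, "ry": 0, "rz": 0, "hand": 50}

```text
clock: 26.12
eef_pos: [0.5341, 0.173, 0.1462]
tcp_rot: [0.707, -0.707, -0.013, 0.012]
force: [1.1, -0.5, -1.0]
width: 0.686
```

>>> move_arm:
  commands:
    - {"tx": -1, "ty": 0, "tz": -38, "rx": 0, "ry": 0, "rz": 0, "hand": 50}
    - {"tx": -2, "ty": 0, "tz": -76, "rx": 0, "ry": 0, "rz": 0, "hand": 50}
    - {"tx": -3, "ty": 0, "tz": -115, "rx": 0, "ry": 0, "rz": 0, "hand": 50}
    - {"tx": -4, "ty": 0, "tz": -154, "rx": 0, "ry": 0, "rz": 0, "hand": 50}
    - {"tx": -5, "ty": 0, "tz": -193, "rx": 0, "ry": 0, "rz": 0, "hand": 50}

```text
clock: 26.53
eef_pos: [0.5356, -0.0202, 0.1461]
tcp_rot: [0.707, -0.707, -0.013, 0.012]
force: [1.7, -0.2, -0.9]
width: 0.69
```

>>> move_arm:
  commands:
    - {"tx": -1, "ty": 0, "tz": -38, "rx": 0, "ry": -0.03, "rz": 0, "hand": 50}
    - {"tx": -2, "ty": 0, "tz": -76, "rx": 0, "ry": -0.06, "rz": 0, "hand": 50}
    - {"tx": -3, "ty": 0, "tz": -115, "rx": 0, "ry": -0.08, "rz": 0, "hand": 50}
    - {"tx": -4, "ty": 0, "tz": -154, "rx": 0, "ry": -0.107, "rz": 0, "hand": 50}
    - {"tx": -5, "ty": 0, "tz": -193, "rx": 0, "ry": -0.107, "rz": 0, "hand": 50}

```text
clock: 26.95
eef_pos: [0.5375, -0.2132, 0.1461]
tcp_rot: [0.705, -0.705, -0.051, 0.051]
force: [0.6, 0.7, -0.5]
width: 0.691
```

```bash
python3 -c "
from h import *
go(545,-370,150,8.1)"
```

```text
t 26.95 p [ 537.5 -213.2  146.1] jawx yaw 8.3 w 59.0 F [ 0.6  0.7 -0.5] j [-0.2   0.29  0.6   1.79 -0.18  1.11  0.6 ]
down axis 1 t [ -15.1   -4.  -156.2] r [-0.     0.003  0.001] rows>= 3.8 0.0
```

>>> move_arm:
  commands:
    - {"tx": -4, "ty": 0, "tz": -38, "rx": 0, "ry": 0, "rz": 0, "hand": 50}
    - {"tx": -8, "ty": 0, "tz": -76, "rx": 0, "ry": 0, "rz": 0, "hand": 50}
    - {"tx": -12, "ty": 0, "tz": -114, "rx": 0, "ry": 0, "rz": 0, "hand": 50}
    - {"tx": -15, "ty": 0, "tz": -145, "rx": 0, "ry": 0, "rz": 0, "hand": 50}
    - {"tx": -15, "ty": 0, "tz": -155, "rx": 0, "ry": 0, "rz": 0, "hand": 50}

```text
clock: 27.37
eef_pos: [0.5428, -0.373, 0.146]
tcp_rot: [-0.704, 0.707, 0.048, -0.049]
force: [-0.4, 0.6, -1.2]
width: 0.686
```

>>> move_arm:
  commands:
    - {"tx": 0, "ty": 0, "tz": 0, "rx": 0, "ry": 0, "rz": 0, "hand": 50}
    - {"tx": 0, "ty": 0, "tz": 0, "rx": 0, "ry": 0, "rz": 0, "hand": 50}
    - {"tx": 0, "ty": 0, "tz": 0, "rx": 0, "ry": 0, "rz": 0, "hand": 50}
    - {"tx": 0, "ty": 0, "tz": 0, "rx": 0, "ry": 0, "rz": 0, "hand": 50}
    - {"tx": 0, "ty": 0, "tz": 0, "rx": 0, "ry": 0, "rz": 0, "hand": 50}

```text
clock: 27.78
eef_pos: [0.5455, -0.3654, 0.1459]
tcp_rot: [0.706, -0.705, -0.051, 0.051]
force: [-0.4, 0.2, -0.8]
width: 0.69
```

```bash
python3 - <<'E'
from h import *
i=cams.camera_info('wrist');s=st()
im,d,i2=snap('w17');print(np.abs(i['extrinsics']-i2['extrinsics']).max())
z=cloud(i,cv2.medianBlur(d,3))[...,2]*1000
zt=s['eef_pos'][2]-.0012
w=np.zeros(z.shape,bool);w[20:322,150:370]=1
comps('blank top',w&(abs(z-1000*zt)<8),i,zt,z)
go(545,-370.5,70,8.1)
E
```

```text
t 27.78 p [ 545.5 -365.4  145.9] jawx yaw 8.3 w 58.9 F [-0.4  0.2 -0.8] j [ 0.06  0.47  0.62  1.59 -0.29  1.17  0.89]
0.0003161306894174376
blank top 35346 px [259. 188.] zmed 143.5 mean [ 540.1 -330.6] rect [ 541.1 -337.2] [121.8  91.2] -81.8
t 27.83 p [ 545.4 -365.7  145.9] jawx yaw 8.2 w 58.7 F [ 0.4  0.4 -1.9] j [ 0.06  0.47  0.62  1.59 -0.29  1.17  0.89]
down axis 1 t [-1.1 75.9 -4.7] r [-0.     0.002  0.   ] rows>= 1.8 0.0
```

View pics/w17.png

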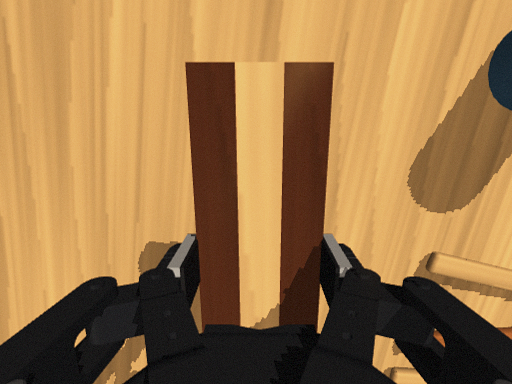

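The end is at row 63 as before, so it has not slipped. The blank's centre works out at (545.3,-366.0), on the TCP. Next I lower it.

>>> move_arm:
  commands:
    - {"tx": -1, "ty": 15, "tz": -4.5, "rx": 0, "ry": 0, "rz": 0, "hand": 50}
    - {"tx": -1, "ty": 35, "tz": -4.5, "rx": 0, "ry": 0, "rz": 0, "hand": 50}
    - {"tx": -1, "ty": 55, "tz": -4.5, "rx": 0, "ry": 0, "rz": 0, "hand": 50}
    - {"tx": -1, "ty": 70, "tz": -4.5, "rx": 0, "ry": 0, "rz": 0, "hand": 50}
    - {"tx": -1, "ty": 78, "tz": -4.5, "rx": 0, "ry": 0, "rz": 0, "hand": 50}

```text
clock: 28.25
eef_pos: [0.5434, -0.3707, 0.0647]
tcp_rot: [0.706, -0.705, -0.049, 0.051]
force: [-0.3, 0.5, -2.4]
width: 0.686
```

>>> move_arm:
  commands:
    - {"tx": 0, "ty": 0, "tz": 0, "rx": 0, "ry": 0, "rz": 0, "hand": 50}
    - {"tx": 0, "ty": 0, "tz": 0, "rx": 0, "ry": 0, "rz": 0, "hand": 50}
    - {"tx": 0, "ty": 0, "tz": 0, "rx": 0, "ry": 0, "rz": 0, "hand": 50}

```text
clock: 28.5
eef_pos: [0.545, -0.3722, 0.0687]
tcp_rot: [-0.705, 0.706, 0.051, -0.05]
force: [0.2, 0.1, -1.1]
width: 0.686
```

```bash
python3 - <<'E'
from h import *
go(544.8,-370.4,44.2,8.1)
E
```

```text
t 28.5 p [ 545.  -372.2   68.7] jawx yaw 8.1 w 58.6 F [ 0.2  0.1 -1.1] j [ 0.09  0.55  0.59  1.65 -0.35  1.04  0.93]
down axis 1 t [ 0.1 24.5  1.8] r [0.001 0.001 0.001] rows>= 0.6 0.0
```

>>> move_arm:
  commands:
    - {"tx": 0, "ty": 7, "tz": 1.5, "rx": 0, "ry": 0, "rz": 0, "hand": 50}
    - {"tx": 0, "ty": 13, "tz": 1.5, "rx": 0, "ry": 0, "rz": 0, "hand": 50}
    - {"tx": 0, "ty": 18, "tz": 1.5, "rx": 0, "ry": 0, "rz": 0, "hand": 50}
    - {"tx": 0, "ty": 20, "tz": 1.5, "rx": 0, "ry": 0, "rz": 0, "hand": 50}
    - {"tx": 0, "ty": 20.5, "tz": 1.5, "rx": 0, "ry": 0, "rz": 0, "hand": 50}

```text
clock: 28.92
eef_pos: [0.544, -0.37, 0.0465]
tcp_rot: [0.706, -0.705, -0.05, 0.05]
force: [-1.0, -0.5, -1.4]
width: 0.685
```

>>> move_arm:
  commands:
    - {"tx": 0, "ty": 0.5, "tz": 0, "rx": 0, "ry": 0, "rz": 0, "hand": 50}
    - {"tx": 0, "ty": 1, "tz": 0, "rx": 0, "ry": 0, "rz": 0, "hand": 50}
    - {"tx": 0, "ty": 1.5, "tz": 0, "rx": 0, "ry": 0, "rz": 0, "hand": 50}

```text
clock: 29.17
eef_pos: [0.5444, -0.3704, 0.046]
tcp_rot: [-0.705, 0.705, 0.05, -0.05]
force: [-0.1, -0.9, -2.0]
width: 0.687
```

>>> move_arm:
  commands:
    - {"tx": 0, "ty": 0.7, "tz": 0, "rx": 0, "ry": 0, "rz": 0, "hand": 50}
    - {"tx": 0, "ty": 1.2, "tz": 0, "rx": 0, "ry": 0, "rz": 0, "hand": 50}
    - {"tx": 0, "ty": 1.8, "tz": 0, "rx": 0, "ry": 0, "rz": 0, "hand": 50}
    - {"tx": 0, "ty": 2, "tz": 0, "rx": 0, "ry": 0, "rz": 0, "hand": 50}

```text
clock: 29.5
eef_pos: [0.5444, -0.3703, 0.0442]
tcp_rot: [0.705, -0.705, -0.05, 0.05]
force: [-1.9, 1.8, 5.8]
width: 0.69
```

It touched down at 44.2 mm, as predicted. I release it and rise.

>>> move_arm:
  commands:
    - {"tx": 0, "ty": 0, "tz": 0, "rx": 0, "ry": 0, "rz": 0, "hand": 58}
    - {"tx": 0, "ty": 0, "tz": 0, "rx": 0, "ry": 0, "rz": 0, "hand": 70}
    - {"tx": 0, "ty": 0, "tz": 0, "rx": 0, "ry": 0, "rz": 0, "hand": 83}
    - {"tx": 0, "ty": 0, "tz": 0, "rx": 0, "ry": 0, "rz": 0, "hand": 83}
    - {"tx": 0, "ty": 0, "tz": 0, "rx": 0, "ry": 0, "rz": 0, "hand": 83}

```text
clock: 29.92
eef_pos: [0.5443, -0.3703, 0.0437]
tcp_rot: [-0.705, 0.705, 0.05, -0.05]
force: [-0.3, 0.4, -0.3]
width: 0.972
```

>>> move_arm:
  commands:
    - {"tx": 0, "ty": -25, "tz": 0, "rx": 0, "ry": 0, "rz": 0, "hand": 85}
    - {"tx": 0, "ty": -60, "tz": 0, "rx": 0, "ry": 0, "rz": 0, "hand": 85}
    - {"tx": 0, "ty": -100, "tz": 0, "rx": 0, "ry": 0, "rz": 0, "hand": 85}
    - {"tx": 0, "ty": -140, "tz": 0, "rx": 0, "ry": 0, "rz": 0, "hand": 85}
    - {"tx": 0, "ty": -155, "tz": 0, "rx": 0, "ry": 0, "rz": 0, "hand": 85}

```text
clock: 30.33
eef_pos: [0.5456, -0.3719, 0.2049]
tcp_rot: [-0.704, 0.707, 0.052, -0.048]
force: [0.9, -0.9, -0.5]
width: 0.993
```

>>> move_arm:
  commands:
    - {"tx": 0, "ty": 0, "tz": 0, "rx": 0, "ry": 0, "rz": 0, "hand": 85}
    - {"tx": 0, "ty": 0, "tz": 0, "rx": 0, "ry": 0, "rz": 0, "hand": 85}
    - {"tx": 0, "ty": 0, "tz": 0, "rx": 0, "ry": 0, "rz": 0, "hand": 85}

```text
clock: 30.58
eef_pos: [0.544, -0.3698, 0.1978]
tcp_rot: [0.706, -0.705, -0.05, 0.051]
force: [-1.0, -0.1, 0.6]
width: 0.998
```

```bash
python3 lookb.py w18; python3 - <<'E'
from h import *
im,d=cams.capture('scene');cv2.imwrite('pics/scene9.png',im)
im,d=cams.capture('top');i=cams.camera_info('top');cv2.imwrite('pics/top9.png',im)
P=cloud(i,cv2.medianBlur(d,3));z=P[...,2]*1000
for nm,box,zl,zh,zt in [('sq',(215,190,255,235),40,60,.05),('round',(288,190,325,228),40,60,.05),('bar',(236,146,302,182),32,44,.038),('glue',(195,100,225,145),50,200,.1),('mug',(310,100,350,145),40,120,.085)]:
    m=np.zeros(z.shape,bool);u0,v0,u1,v1=box;m[v0:v1,u0:u1]=1
    comps(nm,m&(z>zl)&(z<zh),i,zt,z,30)
E
```

```text
t 30.58 p [ 544.  -369.8  197.8] jawx yaw 8.1 w 85.2 F [-1.  -0.1  0.6] j [ 0.05  0.43  0.64  1.53 -0.27  1.27  0.87]
0.000805164167339785
blank top 10658 px [260. 178.] zmed 41.7 mean [ 542.8 -362.4] rect [ 543.8 -369.6] [177.6  59.7] -81.9
base 1300 px [296. 173.] zmed 3.7 mean [ 582.6 -358.3] rect [ 583.4 -365.8] [171.1  11.6] -81.9
base 1148 px [225. 173.] zmed 3.8 mean [ 504.1 -369.5] rect [ 505.4 -376.3] [169.9  10.1] -81.9
sq 143 px [233. 213.] zmed 51.5 mean [459.1 112.4] rect [459.2 112.4] [40.5 39.5] 10.6
round 127 px [307. 207.] zmed 50.6 mean [ 476.2 -133.4] rect [ 476.1 -133.3] [40.9 37. ] -2.2
bar 471 px [267. 161.] zmed 38.5 mean [639.9  -5.9] rect [639.6  -6.1] [129.8  45.8] 84.9
glue 240 px [208. 124.] zmed 96.5 mean [756.1 193.3] rect [758.1 192.4] [68.2 50.6] 0.6
mug 315 px [329. 122.] zmed 68.7 mean [ 763.2 -216.5] rect [ 764.9 -219.4] [106.2  78.3] -6.3
```

View pics/w18.png

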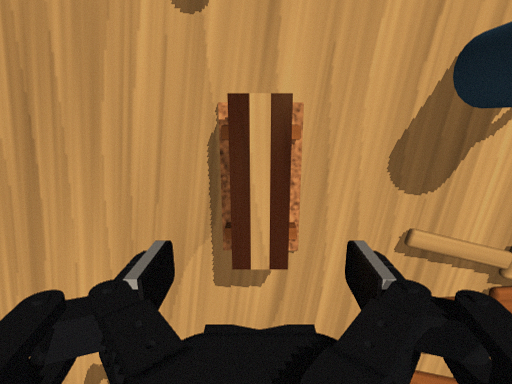

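View pics/scene9.png

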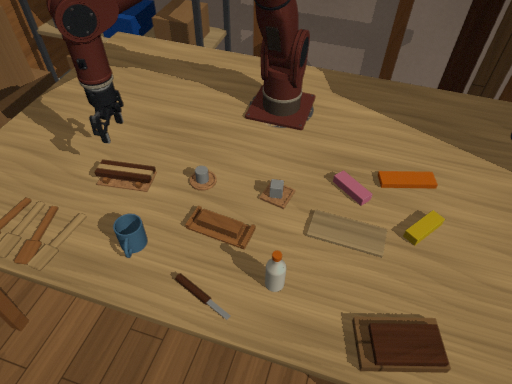

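The wrist view shows the blank flat and centred across the sticks at (260,178). The scene view shows both weights in their rests and the bar on its board. The glue and mug are where they were. I hand the job in.

```bash
python3 -c "
from plant import sign_off
print(sign_off())"
```

```text
the job is handed in; nothing more can be done
None
```

I took the stack apart in order (square weight, round weight, bar, blank), set each piece down gently on its own place, and handed the job in at about 31 s. No verdict was reported.

| Piece | Off centre, last wrist view | Height and turn |
|---|---|---|
| Square weight in tray | about 2 mm | top at 50 mm, upright |
| Round weight in dish | about 1.5 mm | top at 49 mm, upright |
| Bar on its board | about 1 mm | parallel to the board |
| Blank across the sticks | about 1–2 mm | top at 42 mm, parallel within about 0.1° |

- **Glue and mug:** the glue reads within a fraction of a millimetre of its start. The mug reads within about 1.5 mm, which is within measuring error.
- **Camera disagreement:** the top camera's positions differ from the wrist camera's by 1–4 mm. I used the wrist camera throughout, and both agree that every piece is well inside the 12 mm limit.
- **Hard touch-down:** setting the square weight down briefly pushed to 78 N at the wrist (limit 120 N). I made the later placements more slowly, at about 6–11 N.

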